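# Refit the bench lamp's arm and pin it in its bracket

### The job

Put the white lamp arm back on its bench bracket: lay its steel eye down in the grey fork with the other end of the arm lying on the narrow black-topped rest, then take the red-headed pin from its blue stand and push it through both fork cheeks and the eye until its head seats against the fork; it may go in from either side. Let go of everything, and leave the two bottles, the blue box and the beaker standing where they are.

Things in the scene. Friction and masses are not known exactly. Their poses are not given: they have to be found in the camera images.
- bracket: Fixed grey steel fork on a 90 x 70 x 8 mm plate. Origin on the bench below it, z up. Slot open at the top and to -x (where the arm lies), 18 mm wide along y, floor 60 mm high. Two cheeks 10 mm thick, 30 mm wide (x), outer faces at y = +-19 mm, tops 90 mm high, with a 13 mm hole along y at x = 0, 75 mm high. A stop plate at x = 16.5 to 22.5 mm, 78 mm high, closes the +x side.
- fork_axis (a point): Midpoint between the two cheeks on the axis of their holes, 75 mm above the bracket's origin; axes as the bracket.
- rest: Narrow raised rest fixed to the bench, 140 to 165 mm from the fork on the bracket's -x side. Origin on the bench below it, axes as the bracket. Black top 12 mm (x) by 36 mm (y), face 60 mm above the bench, with two lips 10 mm high that leave 26 mm for the arm (y = +-13 mm). Base 50 x 60 x 8 mm.
- lamp_arm: Loose white tube arm, about 0.2 kg, 209 mm long. Origin at the centre of the eye's hole; the arm runs along its -x, z up. Steel eye: ring 30 mm in diameter, 12 mm thick (y), 14 mm hole along y. Tube 20 mm wide (y), 30 mm high (z), from x = -22 to -194 mm with a black plug at the tail; centre of mass near x = -95 mm. Starts lying on the bench with its origin 15 mm high, same way up as when fitted.
- lamp_arm_tail (a point): Centre of the arm's plugged end face, 194 mm along -x from the centre of the eye.
- pin: Loose headed pin, 60 g. Origin at the centre of the seating face under its head. Steel shank 10 mm thick along +x, 54 mm long, the last 12 mm tapered to 3 mm. Head on the -x side: dark round flange 24 mm in diameter, 4 mm thick, then a square red grip 18 x 18 mm from x = -4 to -32 mm. Starts level in its stand, axis 50 mm above the bench, and lifts straight out.
- pin_tip (a point): Tip of the pin, 54 mm along +x from its origin.
- pin_stand: Blue stand fixed to the bench. Origin on the bench under the pin's seating face, +x along the shank. Two cheeks 28 mm wide and 6 mm thick at x = 8 and 40 mm hold the shank in open-topped notches 14 mm wide, floor 45 mm and top 52 mm above the bench. Base 50 x 40 x 8 mm.
- reagent_bottle: Bystander: white plastic bottle with a black cap, 60 mm in diameter, 150 mm tall, close beside the fork on one side. Origin at the centre of its underside.
- cell_box: Bystander: closed blue box 60 x 44 x 34 mm high, beside the fork on the side away from the bottle. Origin at the centre of its underside.
- beaker: Bystander: glass beaker 60 mm in diameter, 70 mm tall, beyond the fork. Origin at the centre of its underside.
- amber_bottle: Bystander: amber glass bottle with a black cap, 56 mm in diameter, 125 mm tall, on the robot's side of the rest. Origin at the centre of its underside.
There are look-alikes about, which are no part of the job. Leave any orange look-alike of the rest alone. There is more than one size of the pin; the job needs the smaller.

How it is judged:
On the way, in this order (a step that is already met when the one before it is completed fails the run):
1. the arm lies with its eye in the fork and its other end on the rest (x of lamp_arm in the frame of bracket between -0.007 and 0.007 m and y of lamp_arm in the frame of bracket between -0.005 and 0.005 m and z of lamp_arm in the frame of bracket between 0.071 and 0.079 m and height (world z) of lamp_arm_tail between 0.069 and 0.081 m and y of lamp_arm_tail in the frame of rest between -0.01 and 0.01 m and angle between the x axis of lamp_arm and the x axis of bracket, either way round below 0.07 rad and angle between lamp_arm's own z axis and vertical below 0.1 rad), for 0.2 s.
2. the pin's shank is pushed right through fork and eye (x of pin in the frame of bracket between -0.004 and 0.004 m and z of pin in the frame of bracket between 0.071 and 0.079 m and angle between the x axis of pin and the y axis of bracket, either way round below 0.12 rad and ((y of pin in the frame of bracket between 0.017 and 0.032 m and y of pin_tip in the frame of bracket between -0.06 and -0.019 m) or (y of pin in the frame of bracket between -0.032 and -0.017 m and y of pin_tip in the frame of bracket between 0.019 and 0.06 m))), for 0.1 s.
At the end, for the whole second after the job is handed in: Eye in the fork (within 4 mm along the arm and in height, 5 mm across), arm level and straight on the rest (tail within 6 mm in height, 10 mm across); pin on the hole axis (4 mm, 0.12 rad), through both cheeks, head within 3.5 mm of a cheek; arm and pin at rest (x of lamp_arm in the frame of bracket between -0.004 and 0.004 m and y of lamp_arm in the frame of bracket between -0.005 and 0.005 m and z of lamp_arm in the frame of bracket between 0.071 and 0.079 m and height (world z) of lamp_arm_tail between 0.069 and 0.081 m and y of lamp_arm_tail in the frame of rest between -0.01 and 0.01 m and angle between the x axis of lamp_arm and the x axis of bracket, either way round below 0.07 rad and angle between lamp_arm's own z axis and vertical below 0.1 rad and x of pin in the frame of bracket between -0.004 and 0.004 m and z of pin in the frame of bracket between 0.071 and 0.079 m and angle between the x axis of pin and the y axis of bracket, either way round below 0.12 rad and ((y of pin in the frame of bracket between 0.0165 and 0.0225 m and y of pin_tip in the frame of bracket between -0.04 and -0.029 m) or (y of pin in the frame of bracket between -0.0225 and -0.0165 m and y of pin_tip in the frame of bracket between 0.029 and 0.04 m)) and linear speed of each of pin, lamp_arm below 0.02 m/s); the robot touches nothing.
It fails at once if the reagent bottle is moved more than 15 mm or tipped (distance of reagent_bottle from where it was at the start of the episode above 0.015 m or angle between reagent_bottle's own z axis and vertical above 0.3 rad).
It fails at once if the cell box is moved more than 15 mm or tipped (distance of cell_box from where it was at the start of the episode above 0.015 m or angle between cell_box's own z axis and vertical above 0.3 rad).
It fails at once if the beaker is moved more than 15 mm or tipped (distance of beaker from where it was at the start of the episode above 0.015 m or angle between beaker's own z axis and vertical above 0.3 rad).
It fails at once if the amber bottle is moved more than 15 mm or tipped (distance of amber_bottle from where it was at the start of the episode above 0.015 m or angle between amber_bottle's own z axis and vertical above 0.3 rad).
It also fails if it takes over 72 s, if anything falls off the work surface, if the arm or the gripper's body presses on something with over 40 N, if the wrist force passes 120 N, or if a joint passes its speed limit or range.

### The arm

A 7-joint arm with a two-finger parallel gripper is mounted at the origin on the work surface. World frame = base frame: x ahead of the robot, y to its left, z up, the work surface at z = 0. Lengths are in m, angles in rad, forces in N, time in s.
With the tool pointing down it reaches from about 0.425 to 0.825 m from the base axis. Payload 3.6 kg.
Tool frame: the origin (TCP) lies on the centre line of the jaws, within the pads' length; the fingertips stand 22 mm ahead of it and the grasp point (between the pads) lies 3 mm ahead of it; z points along the fingers, y is the line along which they close (so a half turn about z gives the same grasp; the last joint's range is limited). The gripper opens to 85 mm and grips with 20 to 120 N. Pads are 22 mm wide; open, the fingers measure 114 mm over their backs; the gripper's body (76 mm by 85 mm) begins 54 mm behind the grasp point. The pads swing forward as they close: fully open they stand 13 mm farther back than shut.
Start: joints at [-1.274, 0.615, -0.013, 1.423, 0.008, 1.103, -0.04], TCP at [0.207, 0.616, 0.231] pointing down, gripper open.
Joint ranges: [-3.12, 3.12], [-0.3, 2.06], [-1.34, 1.32], [0.26, 2.42], [-1.36, 4.5], [0.01, 1.98], [-2.84, 2.84]. Speed limits (rad/s): [2.79, 2.79, 3.14, 3.14, 3.14, 3.14, 3.14].

### API

Orientations are given as a unit quaternion [x, y, z, w].
In Python, from workcell import bot, eyes gives the robot as it stands.
- The arm moves only by the tool drive_tool, never from a script. Its argument "commands" is one flat list of numbers, 7 for each row, row after row: the shift along the tool's x, y, z in mm, then the turn, a rotation vector about the tool's x, y, z in degrees, then the opening, from 0 (shut) to 1 (fully open). A call has 1 to 8 rows; each row shifts and turns the commanded pose from where the row before left it, along the tool's axes as they then stand; what a row does not reach is not made up. A row lasts 1/8 s, in which the tool goes at most 62.5 mm and 10.7 degrees, less where a joint would pass 70% of its speed; a pose out of reach is approached as far as the arm can. A call is refused whole if a number of a shift passes 62.5 or a number of a turn 10.7, either way. A call with a gripper value outside its range is refused whole. The fingers move at their own pace and stop on an object; the grip force is fixed at half the most. Time passes only in rows, so rows that do not move let the fingers close. It gives the time, the measured TCP pose, the force, the opening and the grip force at its end, in the units of the state.
- bot.observe(): the state, without advancing time (a new reading comes with each control period).
- eyes.snapshot(name): name is "side" or "top" or "wrist"; returns the picture (480x640x3 uint8, blue, green, red); there is no depth.
- eyes.calibration(name): a dict with "mtx" (3x3 intrinsics, pixels), "T" (4x4, takes a point from camera to world coordinates). Camera axes: x right, y up, looking along -z (the intrinsics and any distortion apply to the point x, -y, -z); pixel columns grow to the right and rows downward; lengths in m; the calibration is good to about 2 mm. A picture is of the moment at which its call begins: read the wrist's pose just before it. calibration takes no time and is no camera call; for the wrist camera it gives the pose at the moment of the call.
- bot.job_done(): hands the job in; it is judged then, once.
The state is a dict: "time_s": time; "joints": joint angles; "qvel": joint speeds; "effort": joint torques, N m; "tool_pos": TCP position; "ee_rot": TCP orientation; "ft_force": force on the tool from outside, world axes, zero at the start; "ft_torque": the same for the moment, N m; "gripper_width": finger opening in m; "grasp_force": force on a finger pad.
Only numpy, scipy, OpenCV 4.12 (cv2) and the standard library are available. Lean on these libraries where they do the work, as an engineer would, in place of code of your own. Each camera call takes 0.05 s, during which the arm holds its last target. There are 200 camera calls.

## Working session

There is one attempt and no reset: what is moved stays moved. The work goes in short steps, Python scripts to look and compute and a tool call to move; the robot and the scene stay as the last step left them, time stands still between calls to the robot, and variables do not carry over. Pictures are saved under pics/ and viewed, at most 10 in all, crops included, and the job is handed in when it is done.

Besides the shell and the picture viewer there is one more tool, called after ">>>" as name(argument=value, ...) on one line, values as JSON. drive_tool: Moves the arm, as the interface text tells. Its arguments: {"type":"object","properties":{"commands":{"type":"array","items":{"type":"number"}}},"required":["commands"]}

```bash
mkdir -p pics; ls
python3 - <<'E'
from workcell import bot, eyes
import cv2, numpy as np
np.set_printoptions(precision=4,suppress=True)
for n in ["side","top"]:
    im=eyes.snapshot(n); cv2.imwrite(f"pics/{n}0.png",im)
for n in ["side","top","wrist"]:
    c=eyes.calibration(n); print(n,c)
print(bot.observe())
E
```

```text
pics
side {'mtx': array([[555.5948,   0.    , 324.0812],
       [  0.    , 555.5948, 241.2837],
       [  0.    ,   0.    ,   1.    ]]), 'T': array([[ 1.    , -0.0063,  0.0035,  0.5351],
       [ 0.007 ,  0.7387, -0.674 , -0.8026],
       [ 0.0017,  0.674 ,  0.7388,  0.9267],
       [ 0.    ,  0.    ,  0.    ,  1.    ]])}
top {'mtx': array([[572.1295,   0.    , 320.0243],
       [  0.    , 572.1295, 251.8052],
       [  0.    ,   0.    ,   1.    ]]), 'T': array([[ 0.0157,  0.9966, -0.0805,  0.4713],
       [-0.9999,  0.0161,  0.0048, -0.0312],
       [ 0.0061,  0.0804,  0.9967,  1.2212],
       [ 0.    ,  0.    ,  0.    ,  1.    ]])}
wrist {'mtx': array([[392.0061,   0.    , 318.5979],
       [  0.    , 392.0061, 237.4528],
       [  0.    ,   0.    ,   1.    ]]), 'T': array([[ 0.3172, -0.9149, -0.2496,  0.1433],
       [ 0.9484,  0.3053,  0.086 ,  0.6365],
       [-0.0025, -0.2639,  0.9645,  0.3727],
       [ 0.    ,  0.    ,  0.    ,  1.    ]])}
{'time_s': 0.1, 'joints': array([-1.2735,  0.6158, -0.0126,  1.4248,  0.0081,  1.1034, -0.0404]), 'qvel': array([ 0.0004, -0.0019,  0.0009, -0.0031,  0.0016,  0.0015,  0.    ]), 'effort': array([  0.0012, -47.0383,   0.2603, -17.1569,   0.0101,   0.006 ,
         0.    ]), 'tool_pos': array([0.2066, 0.6156, 0.2303]), 'ee_rot': array([ 0.1611,  0.9869, -0.0012, -0.0002]), 'ft_force': array([ 0.3799, -0.267 ,  0.095 ]), 'ft_torque': array([0.028 , 0.0088, 0.0247]), 'grasp_force': 0.0, 'gripper_width': 0.08565276557910126}
```

View pics/top0.png

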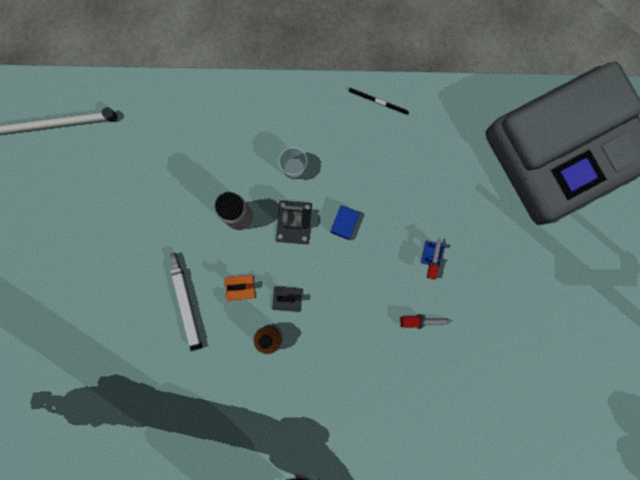

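View pics/side0.png

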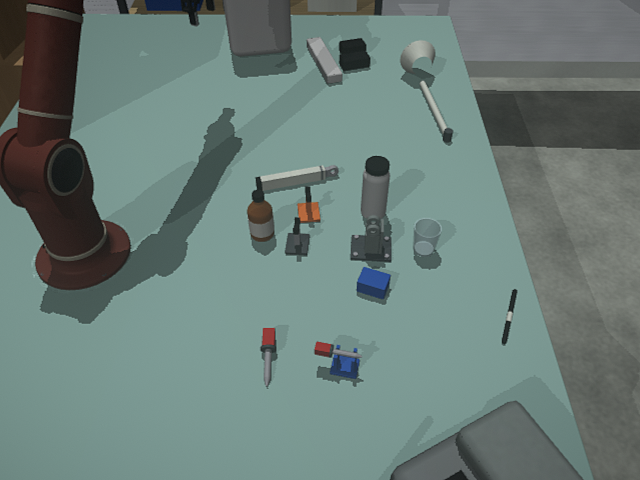

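The top view shows the fork at (294,222), grey rest at (288,299) and the orange look-alike at (240,288). The lamp arm runs from its eye (175,258) to its tail (196,347). The small pin is in its stand with its head at (433,270), and the big pin lies at (411,322). The bottle is at (235,210), box at (346,222), beaker at (293,163) and amber bottle at (267,340). The side view agrees.

```bash
cat > h.py <<'E'
from workcell import bot, eyes
import cv2, numpy as np
from scipy.spatial.transform import Rotation as R
np.set_printoptions(precision=4,suppress=True)
def ray(c,uv):
    K=c["mtx"];T=c["T"]
    uv=np.atleast_2d(np.asarray(uv,float))
    d=np.c_[(uv[:,0]-K[0,2])/K[0,0],-(uv[:,1]-K[1,2])/K[1,1],-np.ones(len(uv))]
    return T[:3,3],d@T[:3,:3].T
def onz(c,uv,z):
    o,d=ray(c,uv); return o+d*((z-o[2])/d[:,2])[:,None]
def tri(c1,p1,c2,p2):
    o1,d1=ray(c1,p1);o2,d2=ray(c2,p2);d1=d1[0];d2=d2[0]
    s=np.linalg.lstsq(np.c_[d1,-d2],o2-o1,rcond=None)[0]
    a=o1+s[0]*d1;b=o2+s[1]*d2
    return (a+b)/2,np.linalg.norm(a-b)
def proj(c,P):
    P=np.atleast_2d(P);q=(P-c["T"][:3,3])@c["T"][:3,:3];K=c["mtx"]
    return np.c_[K[0,0]*q[:,0]/-q[:,2]+K[0,2],-K[1,1]*q[:,1]/-q[:,2]+K[1,2]]
def blobs(mask,amin=20):
    cs,_=cv2.findContours(mask.astype(np.uint8),cv2.RETR_EXTERNAL,cv2.CHAIN_APPROX_NONE)
    return sorted([c for c in cs if cv2.contourArea(c)>amin],key=cv2.contourArea,reverse=True)
def yaw(s): # angle of tool y axis in world, deg
    m=R.from_quat(s["ee_rot"]).as_matrix(); return np.degrees(np.arctan2(m[1,1],m[0,1]))
E
python3 - <<'E'
from h import *
c=eyes.calibration("top"); 
for n,uv,z in [("eye",(175,258),.03),("neck",(177,271),.03),("tail",(196,346),.03),("fork",(294,218),.09),("rest",(288,299),.06),("pinhead",(433,270),.059),("pintip",(439,244),.05),("bottle cap",(231,207),.15),("amber cap",(265,341),.125),("box",(346,222),.034),("beaker",(293,163),.07)]:
    print(n,onz(c,uv,z)[0])
im=cv2.imread("pics/top0.png"); im=im[140:360,150:470]
cv2.imwrite("pics/topc.png",cv2.resize(im,None,fx=2.5,fy=2.5,interpolation=cv2.INTER_CUBIC))
s=bot.observe(); print(yaw(s))
m=R.from_quat(s["ee_rot"]).as_matrix(); Tt=np.eye(4);Tt[:3,:3]=m;Tt[:3,3]=s["tool_pos"]
print(np.linalg.inv(Tt)@eyes.calibration("wrist")["T"])
E
```

```text
eye [0.5497 0.265  0.03  ]
neck [0.5227 0.2599 0.03  ]
tail [0.3689 0.2153 0.03  ]
fork [0.6294 0.0162 0.09  ]
rest [0.4683 0.0264 0.06  ]
pinhead [ 0.5317 -0.2673  0.059 ]
pintip [ 0.586  -0.2815  0.05  ]
bottle cap [0.64   0.1331 0.15  ]
amber cap [0.3884 0.0652 0.125 ]
box [ 0.6306 -0.0903  0.034 ]
beaker [0.7454 0.0213 0.07  ]
71.45293151920656
[[ 0.001   0.9645  0.2639  0.0666]
 [ 1.     -0.001  -0.0001 -0.0006]
 [ 0.0001  0.2639 -0.9645 -0.1424]
 [ 0.      0.      0.      1.    ]]
```

View pics/topc.png

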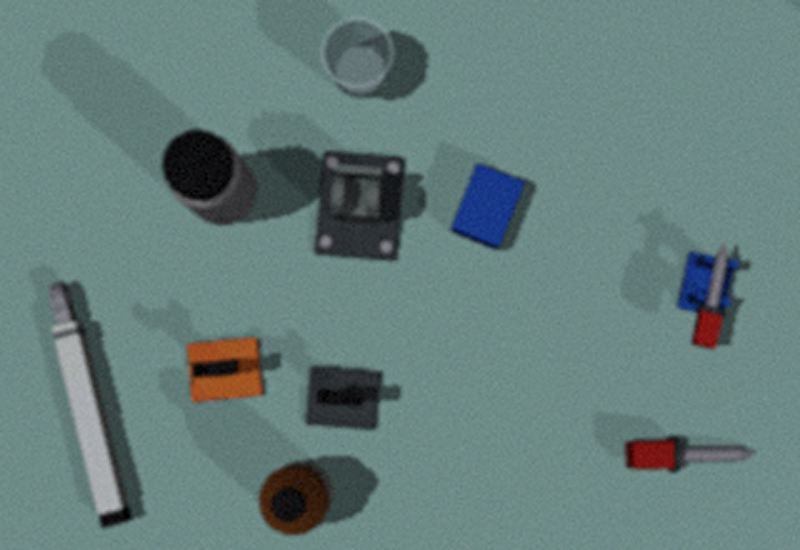

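```bash
cat >> h.py <<'E'
def target(yw): # tool down, tool y axis at yw degrees
    y=np.array([np.cos(np.radians(yw)),np.sin(np.radians(yw)),0]);z=np.array([0,0,-1.]);return np.c_[np.cross(y,z),y,z]
def plan(pos,yw,n,grip,p0=None,yw0=None):
    """print n rows from the measured pose (or p0,yw0) to pos, yaw"""
    s=bot.observe()
    p=np.array(s["tool_pos"] if p0 is None else p0); M=R.from_quat(s["ee_rot"]) if yw0 is None else R.from_matrix(target(yw0))
    Mt=R.from_matrix(target(yw)); out=[]
    for i in range(n):
        w=np.round(np.degrees((M.inv()*Mt).as_rotvec())/(n-i),1)
        d=np.round(M.inv().apply((np.array(pos)-p)/(n-i))*1000,1 if n==1 or i==n-1 else 0)
        p=p+M.apply(d/1000); M=M*R.from_rotvec(np.radians(w)); out.append([*d,*w,grip])
    print("\n".join(", ".join(f"{v+0:g}" for v in r)+"," for r in out)); print("->",p, np.degrees(np.arctan2(*M.as_matrix()[[1,0],1])))
    return p,yw
E
python3 - <<'E'
from h import *
plan([0.464,0.243,0.2],106,8,1)
E
```

```text
-45, -34, 4, 0, 0, -4.3, 1,
-43, -37, 4, 0, 0, -4.3, 1,
-40, -40, 4, 0, 0, -4.3, 1,
-37, -43, 4, 0, 0, -4.3, 1,
-33, -46, 4, 0, 0, -4.3, 1,
-30, -48, 4, 0, 0, -4.3, 1,
-26, -50, 3, -0.1, 0, -4.4, 1,
-21.3, -52.7, 3.8, 0, -0.1, -4.3, 1,
-> [0.464 0.243 0.2  ] 105.95288906363115
```

>>> drive_tool(commands=[-45,-34,4,0,0,-4.3,1,-43,-37,4,0,0,-4.3,1,-40,-40,4,0,0,-4.3,1,-37,-43,4,0,0,-4.3,1,-33,-46,4,0,0,-4.3,1,-30,-48,4,0,0,-4.3,1,-26,-50,3,-0.1,0,-4.4,1,-21.3,-52.7,3.8,0,-0.1,-4.3,1])

```text
time_s: 1.1
tool_pos: [0.465, 0.242, 0.2001]
ee_rot: [-0.14, 0.99, 0.001, 0.001]
ft_force: [0.4, 0.6, -0.6]
gripper_width: 0.085
grasp_force: 0.0
```

>>> drive_tool(commands=[0,0,0,0,0,0,1])

```text
time_s: 1.23
tool_pos: [0.4673, 0.2369, 0.1996]
ee_rot: [-0.133, 0.991, -0.001, 0.001]
ft_force: [-0.0, 0.5, -0.5]
gripper_width: 0.085
grasp_force: 0.0
```

Run:
```python
from h import *
s=bot.observe(); print(s["tool_pos"],yaw(s),s["time_s"])
c=eyes.calibration("wrist"); im=eyes.snapshot("wrist"); cv2.imwrite("pics/w1.png",im); np.save("pics/w1.npy",c)
hsv=cv2.cvtColor(im,cv2.COLOR_BGR2HSV)
m=(hsv[...,1]<40)&(hsv[...,2]>140)
for b in blobs(m,300):
    r=cv2.minAreaRect(b); print(r); 
    P=onz(c,cv2.boxPoints(r),.03);print(P)
```

```text
[0.4673 0.2369 0.1996] 105.2682765547368 1.225
((330.5, 185.5), (187.0, 27.0), 90.0)
[[0.3767 0.2099 0.03  ]
 [0.3714 0.2294 0.03  ]
 [0.515  0.2714 0.03  ]
 [0.521  0.2493 0.03  ]]
((332.28692626953125, 302.15576171875), (38.38715362548828, 24.263578414916992), 84.80557250976562)
[[0.5252 0.2517 0.03  ]
 [0.5178 0.271  0.03  ]
 [0.5514 0.284  0.03  ]
 [0.5591 0.2641 0.03  ]]
```

View pics/w1.png

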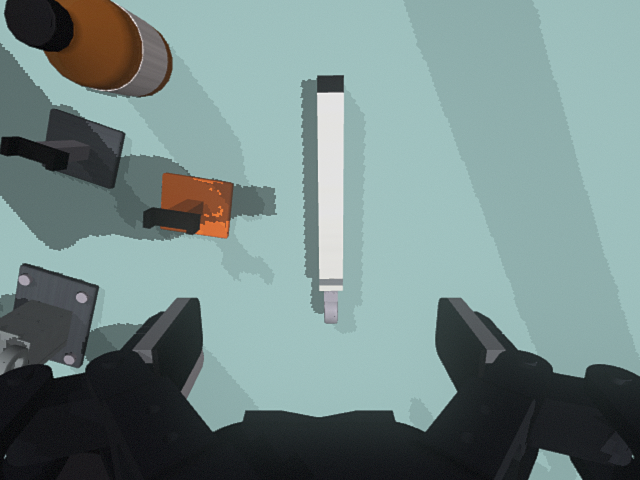

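Run:
```python
from h import *
c=np.load("pics/w1.npy",allow_pickle=True).item(); im=cv2.imread("pics/w1.png"); g=im.min(2).astype(int)
pts=[]
for r in range(105,275,5):
    cols=np.where(g[r,290:375]>205)[0]+290
    pts.append([(cols[0]+cols[-1])/2,r])
pts=np.array(pts);print(pts[[0,15,-1]],g[180,290:375:4])
P=onz(c,pts,.03)[:,:2]; v,_,cx=0,0,P.mean(0)
d=np.linalg.svd(P-cx)[2][0]; d*=np.sign(d[0]); print("dir",d,np.degrees(np.arctan2(d[1],d[0])))
col=im[70:100,331].sum(1); print(col)
t=onz(c,[[331,75.5]],.03)[0,:2]; e=onz(c,[[331,323]],.015)[0,:2]
tail=cx+d*((t-cx)@d); print("tail",tail,"eyefront",e, "len",(e-tail)@d, "origin",tail+d*.194,"grip",tail+d*.099)
s=bot.observe();print(s["tool_pos"],yaw(s),s["qvel"])
```

```text
[[330.5 105. ]
 [330.  180. ]
 [331.  270. ]] [160 162 159 160 103 104 104 229 227 226 226 226 225 229 147 146 145 147
 145 161 162 162]
dir [0.9614 0.275 ] 15.963066283869399
[539 540 550 558 551 352 164 134 160 159 160 160 164 168 155 167 166 163
 161 159 151 190 458 710 690 679 678 682 681 678]
tail [0.3631 0.2161] eyefront [0.565  0.2745] len 0.21019619646066576 origin [0.5496 0.2695] grip [0.4583 0.2434]
[0.4653 0.2407 0.1998] 105.57095410988715 [-0.0603 -0.0061 -0.0686 -0.0014 -0.0185 -0.0012 -0.004 ]
```

Run:
```python
from h import *
plan([0.4583,0.2434,0.03],106,5,0.7,[.464,.243,.2],105.95)
```

```text
1, 0, 34, 0, 0, 0, 0.7,
1, 0, 34, 0, 0, 0, 0.7,
1, 1, 34, 0, 0, 0, 0.7,
1, 0, 34, 0, 0, 0, 0.7,
1.4, 1, 34, 0, 0, 0, 0.7,
-> [0.4583 0.2434 0.03  ] 105.95
```

>>> drive_tool(commands=[1,0,34,0,0,0,0.7,1,0,34,0,0,0,0.7,1,1,34,0,0,0,0.7,1,0,34,0,0,0,0.7,1.4,1,34,0,0,0,0.7,0,0,0,0,0,0,0.7,0,0,0,0,0,0,0.7])

```text
time_s: 2.15
tool_pos: [0.4588, 0.246, 0.0313]
ee_rot: [-0.14, 0.99, 0.002, 0.001]
ft_force: [0.5, -0.4, 0.2]
gripper_width: 0.06
grasp_force: 0.0
```

Run:
```python
from h import *
s=bot.observe();print(s["tool_pos"],yaw(s),s["ft_force"],s["gripper_width"],s["time_s"])
c=eyes.calibration("wrist"); im=eyes.snapshot("wrist"); cv2.imwrite("pics/w2.png",im); np.save("pics/w2.npy",c)
g=im.min(2)
for r in range(20,300,40):
    cols=np.where(g[r,250:400]>205)[0]+250
    if len(cols): print(r,cols[0],cols[-1],onz(c,[[(cols[0]+cols[-1])/2,r]],.03))
```

```text
[0.4588 0.246  0.0313] 106.04188972560942 [ 0.4832 -0.4268  0.247 ] 0.05997442159495561 2.15
100 285 342 [[0.3854 0.2224 0.03  ]]
140 286 341 [[0.3983 0.2261 0.03  ]]
180 287 341 [[0.4119 0.2301 0.03  ]]
220 288 340 [[0.4263 0.2343 0.03  ]]
260 327 339 [[0.4395 0.2456 0.03  ]]
```

>>> drive_tool(commands=[0,0,4,0,0,0,0.7,0,0,0,0,0,0,0,0,0,0,0,0,0,0,0,0,0,0,0,0,0,0,0,0,0,0,0,0,0,0,0,0,0,0,0])

```text
time_s: 2.95
tool_pos: [0.4589, 0.2444, 0.0269]
ee_rot: [-0.139, 0.99, 0.001, 0.001]
ft_force: [-0.4, -1.1, 6.1]
gripper_width: 0.0172
grasp_force: 58.7
```

>>> drive_tool(commands=[0,0,-30,0,0,0,0,0,0,-50,0,0,0,0,0,0,-50,0,0,0,0,0,0,-50,0,0,0,0,0,0,0,0,0,0,0])

```text
time_s: 3.58
tool_pos: [0.4606, 0.2455, 0.21]
ee_rot: [-0.139, 0.99, 0.003, 0.005]
ft_force: [0.2, 0.1, -1.8]
gripper_width: 0.017
grasp_force: 59.0
```

Run:
```python
from h import *
s=bot.observe();print(s["tool_pos"],yaw(s),s["ft_force"],s["gripper_width"],s["grasp_force"],s["time_s"])
c=eyes.calibration("wrist"); im=eyes.snapshot("wrist"); cv2.imwrite("pics/w3.png",im); np.save("pics/w3.npy",c)
```

```text
[0.4606 0.2455 0.21  ] 105.94552401805495 [ 0.1557  0.0551 -1.8475] 0.016954174404571573 58.95525704137981 3.575
```

View pics/w3.png

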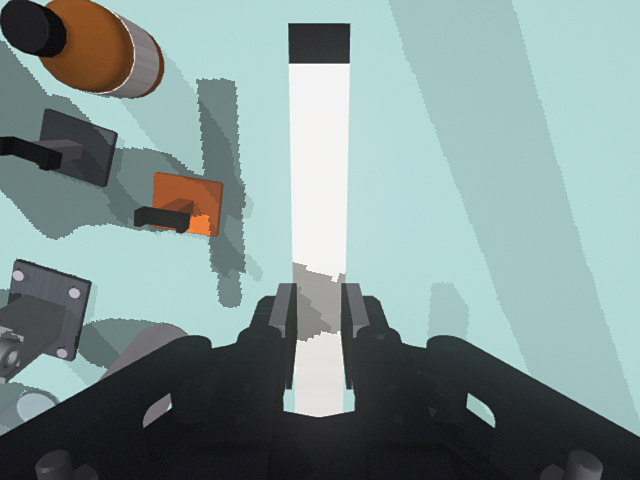

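The lamp arm is gripped centrally, with its tail edge at row 24, columns 289–351. Next I'll look at the fork and rest from above.

Run:
```python
from h import *
plan([0.60,0.10,0.26],86,5,0,[.4583,.2434,.206],105.95)
c=np.load("pics/w3.npy",allow_pickle=True).item()
s=bot.observe();M=R.from_quat(s["ee_rot"])
for uv in [(289,24),(351,24),(289.5,63),(350,63),(293,260),(346,260)]:
    p=onz(c,[uv],.2130)[0]; print(M.inv().apply(p-s["tool_pos"]))
```

```text
-19, -35, -11, 0, 0, 4, 0,
-22, -34, -11, 0, 0, 4, 0,
-24, -32, -11, 0, 0, 4, 0,
-26, -31, -10, 0, 0, 4, 0,
-29, -28.7, -11, 0, 0, 3.9, 0,
-> [0.6  0.1  0.26] 86.05
[ 0.0978 -0.0094 -0.006 ]
[ 0.0978  0.0103 -0.0059]
[ 0.0863 -0.0095 -0.0059]
[ 0.0863  0.0103 -0.0059]
[ 0.0183 -0.0095 -0.0056]
[ 0.0183  0.0103 -0.0055]
```

>>> drive_tool(commands=[-19,-35,-11,0,0,4,0,-22,-34,-11,0,0,4,0,-24,-32,-11,0,0,4,0,-26,-31,-10,0,0,4,0,-29,-28.7,-11,0,0,3.9,0,0,0,0,0,0,0,0,0,0,0,0,0,0,0,0,0,0,0,0,0,0])

```text
time_s: 4.62
tool_pos: [0.5987, 0.1022, 0.2589]
ee_rot: [0.033, 0.999, 0.001, -0.001]
ft_force: [0.0, 0.3, -2.2]
gripper_width: 0.0175
grasp_force: 59.0
```

Run:
```python
from h import *
s=bot.observe();print(s["tool_pos"],yaw(s),s["ft_force"],s["ft_torque"],s["gripper_width"],s["time_s"],s["qvel"])
c=eyes.calibration("wrist"); im=eyes.snapshot("wrist"); cv2.imwrite("pics/w4.png",im); np.save("pics/w4.npy",c)
```

```text
[0.5987 0.1022 0.2589] 86.20995443074345 [ 0.      0.3123 -2.1945] [ 0.0666 -0.0065  0.0304] 0.017518468767519568 4.625 [-0.0014 -0.0084  0.0045 -0.0112  0.0038  0.001   0.0009]
```

View pics/w4.png

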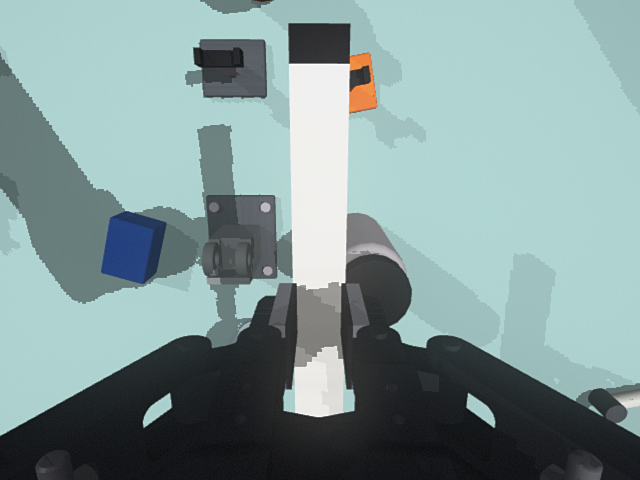

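Run:
```python
from h import *
c=np.load("pics/w4.npy",allow_pickle=True).item(); im=cv2.imread("pics/w4.png")
hsv=cv2.cvtColor(im,cv2.COLOR_BGR2HSV)
a=im[190:295,190:288]; b=im[30:105,185:283]
a=cv2.resize(a,None,fx=4,fy=4,interpolation=cv2.INTER_NEAREST); b=cv2.resize(b,None,fx=4,fy=4,interpolation=cv2.INTER_NEAREST)
o=np.zeros((420,784,3),np.uint8); o[:a.shape[0],:392]=a; o[:b.shape[0],392:]=b
o=cv2.convertScaleAbs(o,alpha=1.6,beta=10)
cv2.imwrite("pics/crop.png",o)
for row in (68,85,210,225): print(row,[(x,tuple(im[row,x])) for x in (197,204,230,262,270,285)])
```

```text
68 [(197, (np.uint8(214), np.uint8(218), np.uint8(179))), (204, (np.uint8(68), np.uint8(64), np.uint8(58))), (230, (np.uint8(66), np.uint8(63), np.uint8(63))), (262, (np.uint8(104), np.uint8(96), np.uint8(90))), (270, (np.uint8(189), np.uint8(192), np.uint8(158))), (285, (np.uint8(209), np.uint8(211), np.uint8(175)))]
85 [(197, (np.uint8(211), np.uint8(213), np.uint8(176))), (204, (np.uint8(99), np.uint8(92), np.uint8(88))), (230, (np.uint8(103), np.uint8(99), np.uint8(92))), (262, (np.uint8(96), np.uint8(91), np.uint8(86))), (270, (np.uint8(189), np.uint8(192), np.uint8(158))), (285, (np.uint8(210), np.uint8(213), np.uint8(176)))]
210 [(197, (np.uint8(206), np.uint8(208), np.uint8(172))), (204, (np.uint8(209), np.uint8(213), np.uint8(176))), (230, (np.uint8(74), np.uint8(73), np.uint8(67))), (262, (np.uint8(190), np.uint8(177), np.uint8(183))), (270, (np.uint8(106), np.uint8(103), np.uint8(98))), (285, (np.uint8(211), np.uint8(213), np.uint8(180)))]
225 [(197, (np.uint8(126), np.uint8(127), np.uint8(106))), (204, (np.uint8(126), np.uint8(128), np.uint8(107))), (230, (np.uint8(79), np.uint8(77), np.uint8(71))), (262, (np.uint8(110), np.uint8(104), np.uint8(98))), (270, (np.uint8(108), np.uint8(103), np.uint8(97))), (285, (np.uint8(209), np.uint8(213), np.uint8(178)))]
```

View pics/crop.png

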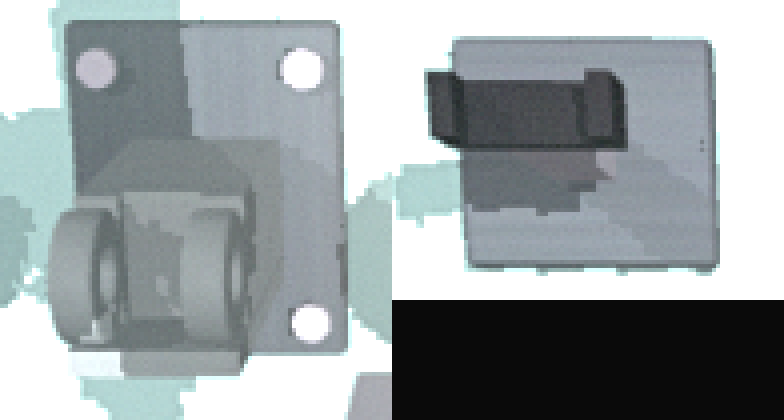

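```bash
cat >> h.py <<'E'
def frame(o,deg):
    a=np.radians(deg); ex=np.array([np.cos(a),np.sin(a),0]); ey=np.array([-ex[1],ex[0],0])
    return lambda q: np.array([o[0],o[1],0])+q[0]*ex+q[1]*ey+np.array([0,0,q[2]])
E
python3 - <<'E'
from h import *
c=np.load("pics/w4.npy",allow_pickle=True).item()
B=onz(c,[(206.5,195.5),(274.5,195.5),(276.75,278)],.008); S=onz(c,[(214.25,207),(265.25,207.25),(267.5,270.75)],.009)
Rr=onz(c,[(200.25,39.5),(264.75,40),(266.5,96.5),(204,96.5)],.008)
for n,X in (("plate",B),("screws",S),("rest",Rr)):
    e1=X[1]-X[0];e2=X[2]-X[1]; print(n,"y-len",np.linalg.norm(e1),"x-len",np.linalg.norm(e2),"yaws",np.degrees(np.arctan2(e1[1],e1[0]))-90,np.degrees(np.arctan2(e2[1],e2[0])),"centre",(X[0]+X[2])/2)
print("rest c4",Rr.mean(0))
o=(B[0]+B[2])/2
for dx in (0,-.01,.01):
  f=frame(o,-3.7); f2=lambda q:f((q[0]+dx,q[1],q[2]))
  print(dx)
  for q in [(0,-.019,.09),(0,-.009,.09),(0,.009,.09),(0,.019,.09),(.0225,-.019,.078),(.0225,.019,.078),(.0,-.019,.075),(.0,-.009,.075),(.0,.019,.075)]:
    print(q,(proj(c,f2(q))[0]-190)*4)
E
```

```text
plate y-len 0.06866809011351822 x-len 0.08887702158830986 yaws -3.757462709945642 -3.8715515630901733 centre [0.6342 0.0207 0.008 ]
screws y-len 0.051761384920991985 x-len 0.06842070421246031 yaws -4.046865155811375 -3.777227683980716 centre [0.6356 0.0195 0.009 ]
rest y-len 0.05893429861157644 x-len 0.0487945893180495 yaws -4.112599217981511 -3.8498171158956214 centre [0.4711 0.0316 0.008 ]
rest c4 [0.4712 0.0316 0.008 ]
0
(0, -0.019, 0.09) [ 47.5487 294.8206]
(0, -0.009, 0.09) [ 95.3081 294.7552]
(0, 0.009, 0.09) [181.2593 294.6375]
(0, 0.019, 0.09) [229.0012 294.5722]
(0.0225, -0.019, 0.078) [ 71.0594 373.6891]
(0.0225, 0.019, 0.078) [243.3444 373.4346]
(0.0, -0.019, 0.075) [ 67.0888 272.4297]
(0.0, -0.009, 0.075) [112.8313 272.3685]
(0.0, 0.019, 0.075) [240.8798 272.1971]
-0.01
(0, -0.019, 0.09) [ 43.7673 249.228 ]
(0, -0.009, 0.09) [ 91.9107 249.1651]
(0, 0.009, 0.09) [178.5529 249.0519]
(0, 0.019, 0.09) [226.6786 248.989 ]
(0.0225, -0.019, 0.078) [ 67.6498 331.0182]
(0.0225, 0.019, 0.078) [241.2493 330.7719]
(0.0, -0.019, 0.075) [ 63.6186 228.604 ]
(0.0, -0.009, 0.075) [109.7133 228.5451]
(0.0, 0.019, 0.075) [238.7473 228.3801]
0.01
(0, -0.019, 0.09) [ 51.2703 339.6921]
(0, -0.009, 0.09) [ 98.6517 339.6243]
(0, 0.009, 0.09) [183.9229 339.5023]
(0, 0.019, 0.09) [231.2871 339.4345]
(0.0225, -0.019, 0.078) [ 74.4178 415.7188]
(0.0225, 0.019, 0.078) [245.408  415.4564]
(0.0, -0.019, 0.075) [ 70.5065 315.5913]
(0.0, -0.009, 0.075) [115.9022 315.5278]
(0.0, 0.019, 0.075) [242.9801 315.3503]
```

Run:
```python
from h import *
c=np.load("pics/w4.npy",allow_pickle=True).item(); im=cv2.imread("pics/w4.png")
s=bot.observe(); M=R.from_quat(s["ee_rot"])
g=im.max(2).astype(int); print("rows",im[18:30,320].sum(1)); 
L=[]
for r in (30,50,90,130,170,210,250):
    row=np.abs(np.diff(cv2.GaussianBlur(im,(3,3),0)[r].astype(int).sum(1))); l=270+row[270:310].argmax(); rr=330+row[330:370].argmax(); L.append(((l+rr)/2+.5,r)); 
    p=onz(c,[L[-1]],s["tool_pos"][2]+.003)[0]; print(r,l,rr,M.inv().apply(p-s["tool_pos"]))
t=onz(c,[(320,24)],s["tool_pos"][2]+.003)[0]; print("tail tool",M.inv().apply(t-s["tool_pos"]))
print(M.as_matrix())
# desired TCP
f=frame((.6342,.0207),-3.85)
for xe in (-.096,-.0985):
    print("tcp goal",f((xe,0,0)))
```

```text
rows [534 538 543 547 548 255 121 126 143 136 139 145]
30 287 349 [ 0.0982 -0.0006 -0.0029]
50 288 349 [ 0.0923 -0.0004 -0.0029]
90 288 348 [ 0.08   -0.0006 -0.0029]
130 289 347 [ 0.0671 -0.0006 -0.0029]
170 290 347 [ 0.0536 -0.0004 -0.0029]
210 275 346 [ 0.0393 -0.0032 -0.003 ]
250 291 345 [ 0.0242 -0.0005 -0.003 ]
tail tool [ 0.0999 -0.0001 -0.0029]
[[-0.9978  0.0663 -0.001 ]
 [ 0.0663  0.9978  0.0025]
 [ 0.0012  0.0024 -1.    ]]
tcp goal [0.5384 0.0271 0.    ]
tcp goal [0.5359 0.0273 0.    ]
```

Run:
```python
from h import *
s=bot.observe();print(s["tool_pos"])
p,y=plan([0.5384,0.0271,0.24],86.15,3,0)
plan([0.5384,0.0271,0.125],86.15,3,0,p,y)
```

```text
[0.5989 0.1021 0.2593]
18, -26, 6, 0, 0, 0, 0,
19, -26, 7, 0.1, 0, 0, 0,
18.4, -26.8, 6.3, 0, -0.1, 0.1, 0,
-> [0.5384 0.0271 0.24  ] 86.10055880499658
0, 0, 38, 0, 0, 0, 0,
0, 0, 38, 0, 0, 0, 0,
0, 0, 39, 0, 0, 0, 0,
-> [0.5384 0.0271 0.125 ] 86.15
```

>>> drive_tool(commands=[18,-26,6,0,0,0,0,19,-26,7,0,0,0,0,18.4,-26.8,6.3,0,0,0,0,0,0,38,0,0,0,0,0,0,38,0,0,0,0,0,0,39,0,0,0,0,0,0,0,0,0,0,0,0,0,0,0,0,0,0])

```text
time_s: 5.68
tool_pos: [0.5406, 0.0267, 0.1271]
ee_rot: [0.034, 0.999, 0.001, 0.002]
ft_force: [0.3, -0.3, -1.7]
gripper_width: 0.0169
grasp_force: 59.1
```

>>> drive_tool(commands=[0,0,0,0,0,0,0,0,0,0,0,0,0,0])

```text
time_s: 5.92
tool_pos: [0.5404, 0.0262, 0.1271]
ee_rot: [0.034, 0.999, 0.001, 0.002]
ft_force: [-0.1, -0.6, -2.4]
gripper_width: 0.0165
grasp_force: 59.1
```

Run:
```python
from h import *
s=bot.observe();print(s["tool_pos"],yaw(s),s["ft_force"],s["time_s"])
plan([0.5384,0.0271,0.097],86.15,2,0)
c=eyes.calibration("wrist"); im=eyes.snapshot("wrist"); cv2.imwrite("pics/w5.png",im); np.save("pics/w5.npy",c)
ct=eyes.calibration("top"); im=eyes.snapshot("top"); cv2.imwrite("pics/t5.png",im)
```

```text
[0.5404 0.0262 0.1271] 86.05415113100807 [-0.1255 -0.5856 -2.4015] 5.925
1, 0, 15, 0.1, 0.1, 0, 0,
1.1, 0.7, 15.1, 0, 0.1, -0.1, 0,
-> [0.5384 0.0271 0.097 ] 86.15385160991431
```

View pics/w5.png

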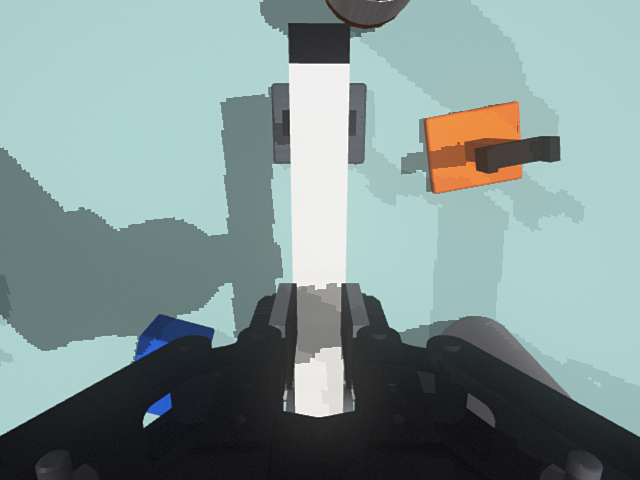

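>>> drive_tool(commands=[1,0,15,0.1,0.1,0,0,1,0.5,15,0,0.1,0,0,0,0,0,0,0,0,0,0,0,0,0,0,0,0])

```text
time_s: 6.52
tool_pos: [0.5376, 0.0268, 0.0954]
ee_rot: [0.034, 0.999, 0.0, -0.001]
ft_force: [-0.1, -0.3, -2.0]
gripper_width: 0.0172
grasp_force: 59.1
```

Run:
```python
from h import *
c=np.load("pics/w5.npy",allow_pickle=True).item()
print(onz(c,[(272,84),(366,84),(366,163),(271,163)],.008), onz(c,[(272,84),(366,84),(366,163),(271,163)],.008).mean(0))
s=bot.observe();print(s["tool_pos"],yaw(s),s["ft_force"],s["ft_torque"],s["time_s"])
plan([0.5384,0.0271,0.0865],86.15,1,0)
```

```text
[[ 0.4445  0.0033  0.008 ]
 [ 0.4484  0.0619  0.008 ]
 [ 0.497   0.0601  0.008 ]
 [ 0.4928 -0.0021  0.008 ]] [0.4707 0.0308 0.008 ]
[0.5376 0.0268 0.0954] 86.05122033883286 [-0.0552 -0.3004 -2.0306] [-0.0251 -0.0556 -0.0223] 6.525
-0.8, 0.4, 8.9, 0, -0.2, -0.1, 0,
-> [0.5384 0.0271 0.0865] 86.15122024178912
```

>>> drive_tool(commands=[0,0,5,0,-0.1,-0.1,0,0,0,4,0,-0.1,0,0,0,0,0,0,0,0,0,0,0,0,0,0,0,0])

```text
time_s: 7.02
tool_pos: [0.5377, 0.0268, 0.0868]
ee_rot: [0.034, 0.999, 0.0, 0.001]
ft_force: [0.2, 1.7, -0.8]
gripper_width: 0.0176
grasp_force: 59.1
```

Run:
```python
from h import *
s=bot.observe();print(s["tool_pos"],yaw(s),s["ft_force"],s["ft_torque"],s["time_s"])
```

```text
[0.5377 0.0268 0.0868] 86.14880874950468 [ 0.192   1.7372 -0.837 ] [ 0.0044 -0.051  -0.0379] 7.025
```

>>> drive_tool(commands=[0,0,1,0,0,0,0,0,0,0,0,0,0,0,0,0,0,0,0,0,0.5,0,0,0,0,0,0,0.5,0,0,0,0,0,0,0.5,0,0,-30,0,0,0,0.5,0,0,-50,0,0,0,0.5,0,0,-55,0,0,0,0.5])

```text
time_s: 8.02
tool_pos: [0.5369, 0.0267, 0.2216]
ee_rot: [0.034, 0.999, 0.0, -0.0]
ft_force: [0.2, 0.0, 0.7]
gripper_width: 0.0426
grasp_force: 0.0
```

Run:
```python
from h import *
s=bot.observe();print(s["tool_pos"],yaw(s),s["ft_force"],s["time_s"])
# view point: fork+lamp ahead of the camera, so go beyond
plan([0.63,-0.03,0.26],86.15,3,.5)
```

```text
[0.5369 0.0267 0.2216] 86.15467193726947 [0.2362 0.0314 0.6583] 8.025
-32, -17, -13, 0, 0, 0, 0.5,
-32, -17, -13, 0, 0, 0, 0.5,
-32.7, -16.3, -12.5, 0, 0, 0, 0.5,
-> [ 0.63 -0.03  0.26] 86.15467193726947
```

>>> drive_tool(commands=[-32,-17,-13,0,0,0,0.5,-32,-17,-13,0,0,0,0.5,-32.7,-16.3,-12.5,0,0,0,0.5,0,0,0,0,0,0,0.5,0,0,0,0,0,0,0.5,0,0,0,0,0,0,0.5])

```text
time_s: 8.78
tool_pos: [0.6295, -0.0289, 0.2589]
ee_rot: [0.033, 0.999, 0.001, -0.0]
ft_force: [-0.0, -0.5, -0.2]
gripper_width: 0.0427
grasp_force: 0.0
```

Run:
```python
from h import *
s=bot.observe();print(s["tool_pos"],yaw(s),s["time_s"])
c=eyes.calibration("wrist"); im=eyes.snapshot("wrist"); cv2.imwrite("pics/w6.png",im); np.save("pics/w6.npy",c)
```

```text
[ 0.6295 -0.0289  0.2589] 86.23357828957354 8.775
```

View pics/w6.png

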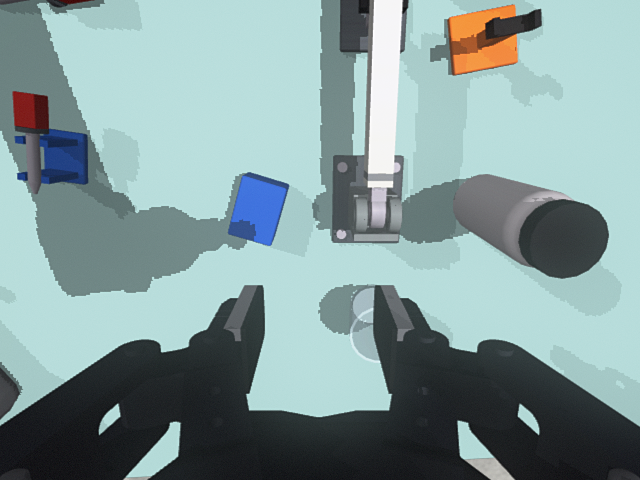

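Run:
```python
from h import *
c=np.load("pics/w6.npy",allow_pickle=True).item(); im=cv2.imread("pics/w6.png")
B=onz(c,[(333,156),(404,156),(402.5,242),(333,242)],.008); print("bracket",B.mean(0))
f=frame(B.mean(0),-3.85); 
A=np.array([f((1,0,0))-f((0,0,0)),f((0,1,0))-f((0,0,0))])
def inb(uv,z): return A@(onz(c,[uv],z)[0]-f((0,0,0)))
print("tube front mid (x -22,y0)",inb((380.5,188),.09)); print("tube at row 60",inb(((371+400)/2,60),.09))
print(im[175:235:3,378].sum(1)); print(im[210,340:415].sum(1)[::2]); print(im[60,355:415:2].sum(1))
print("pin grip end/near", onz(c,[(31,96),(33,129)],.059), "tip",onz(c,[(36,193)],.05))
```

```text
bracket [0.6343 0.0209 0.008 ]
tube front mid (x -22,y0) [-0.0241 -0.0011]
tube at row 60 [-0.1181 -0.0016]
[472 476 703 727 563 617 609 611 616 566 589 629 637 611 571 523 473 386
 239 237]
[233 237 236 234 242 250 243 296 358 491 493 497 492 488 288 309 607 665
 657 652 640 642 651 310 264 278 501 492 494 491 487 337 342 339 343 345
 335 343]
[390 639 624 630 629 639 455 331 386 752 740 740 740 739 740 740 739 739
 740 740 739 744 683 573 573 575 570 571 575 571]
pin grip end/near [[ 0.5202 -0.2595  0.059 ]
 [ 0.5462 -0.2645  0.059 ]] tip [[ 0.6006 -0.2823  0.05  ]]
```

Run:
```python
from h import *
plan([0.56,-0.268,0.22],75,5,.7)
```

```text
11, -49, 8, 0, 0, 2.2, 0.7,
9, -49, 8, 0, 0, 2.3, 0.7,
7, -49, 8, 0, 0, 2.2, 0.7,
5, -50, 7, 0, 0, 2.3, 0.7,
2.6, -49.2, 7.9, 0, 0, 2.2, 0.7,
-> [ 0.56  -0.268  0.22 ] 75.03459387361166
```

>>> drive_tool(commands=[11,-49,8,0,0,2.2,0.7,9,-49,8,0,0,2.3,0.7,7,-49,8,0,0,2.2,0.7,5,-50,7,0,0,2.3,0.7,2.6,-49.2,7.9,0,0,2.2,0.7,0,0,0,0,0,0,0.7,0,0,0,0,0,0,0.7,0,0,0,0,0,0,0.7])

```text
time_s: 9.82
tool_pos: [0.5615, -0.2666, 0.2205]
ee_rot: [0.129, 0.992, 0.001, 0.001]
ft_force: [-0.5, 0.3, -0.1]
gripper_width: 0.06
grasp_force: 0.0
```

Run:
```python
from h import *
s=bot.observe();print(s["tool_pos"],yaw(s),s["time_s"])
c=eyes.calibration("wrist"); im=eyes.snapshot("wrist"); cv2.imwrite("pics/w7.png",im); np.save("pics/w7.npy",c)
hsv=cv2.cvtColor(im,cv2.COLOR_BGR2HSV)
red=((hsv[...,0]<8)|(hsv[...,0]>172))&(hsv[...,1]>140)&(hsv[...,2]>60)
for b in blobs(red,100):
    r=cv2.minAreaRect(b); print("red",r, onz(c,[r[0]],.059)); print(onz(c,cv2.boxPoints(r),.059))
blue=(hsv[...,0]>100)&(hsv[...,0]<125)&(hsv[...,1]>150)
for b in blobs(blue,200): print("blue",cv2.minAreaRect(b),cv2.boundingRect(b))
```

```text
[ 0.5615 -0.2666  0.2205] 75.16006905009395 9.825
red ((322.2500305175781, 32.74998474121094), (36.366188049316406, 48.066619873046875), 71.56504821777344) [[ 0.434  -0.2305  0.059 ]]
[[ 0.423  -0.2482  0.059 ]
 [ 0.4219 -0.2151  0.059 ]
 [ 0.4452 -0.2125  0.059 ]
 [ 0.4465 -0.2463  0.059 ]]
red ((305.9571838378906, 178.81517028808594), (35.680381774902344, 22.2690486907959), 86.42366790771484) [[ 0.5298 -0.2685  0.059 ]]
[[ 0.5148 -0.2741  0.059 ]
 [ 0.5182 -0.2574  0.059 ]
 [ 0.5451 -0.2628  0.059 ]
 [ 0.5417 -0.2799  0.059 ]]
blue ((536.1471557617188, 235.9117889404297), (49.2347297668457, 73.00321960449219), 14.03624439239502) (504, 200, 65, 71)
blue ((323.1175537109375, 216.0855712890625), (50.493316650390625, 16.210535049438477), 87.39744567871094) (315, 191, 18, 51)
```

Run:
```python
from h import *
c=np.load("pics/w7.npy",allow_pickle=True).item(); im=cv2.imread("pics/w7.png")
hsv=cv2.cvtColor(im,cv2.COLOR_BGR2HSV)
for r in range(160,275,6):
    print(r,"".join("R" if (h<8 or h>172) and s>140 else "B" if 100<h<125 and s>120 else "g" if s<32 and v>70 else "k" if v<70 else "." for h,s,v in hsv[r,285:345]))
P=[]
```

```text
160 ..........gg................................................
166 ........gRRRRRRRRRRRRRRRRRRRRRRRg...........................
172 ..........RRRRRRRRRRRRRRRRRRRRRR............................
178 .........gRRRRRRRRRRRRRRRRRRRRRRR...........................
184 ...........RRRRRRRRRRRRRRRRRRRRRRg..........................
190 ...........RRRRRRRRRRRRRRRRRRRRRR........BBB................
196 ...BBBBB.kgRRRRRRRRRRRRRRRRRRRRRR.ggg.BBBBBBBB..............
202 ....BBBB.....gggg.ggg....gggg.....BB.BBBBBBBBB..............
208 ....BBBBBBBBBBBBB.ggggggggggg..BBBBBBBBBBBBBBBB.............
214 ....BBBBBBBBBBBBBBggggggggggggBBBBBBBBBBBBBBBBB.............
220 .....BBBBBBBBBBBBB.gggggggggggBBBBBBBBBBBBBBBBB.............
226 .....BBBBBBBBBBBBBBggggggggggg.BBBBBBBBBBBBBBBB.............
232 ......BBBBBBBBBBBBBgggggggggggg.BBBBBBBBBBBBBBBB............
238 ......BBBBBBBBBBBBB.ggggggggggg.BBBBBBBB.BBBBBBB............
244 .........BBBBBB.BBB.ggggggggggg.BBBBBBBBBB..................
250 .........BBBBBBBBB..gggggggggggg...BBBBBBBB.................
256 ......................ggggggggg.............................
262 .........................gggg...............................
268 ............................................................
274 ............................................................
```

Run:
```python
from h import *
c=np.load("pics/w7.npy",allow_pickle=True).item()
g=onz(c,[(305.4,166),(306.9,197)],.059); s=onz(c,[(308.3,208),(310.3,250),(311.7,265)],.05); print(g,s)
P=np.r_[g,s][:,:2]; cx=P.mean(0); d=np.linalg.svd(P-cx)[2][0]; d*=np.sign(d[0]); a=np.degrees(np.arctan2(d[1],d[0])); print("yaw",a,"resid mm",1000*(P-cx)@[-d[1],d[0]], "tip-seat mm",1000*(s[-1][:2]-g[0][:2])@d)
tip=cx+d*((s[-1][:2]-cx)@d); seat=tip-.054*d; gc=seat-.018*d; print("tip",tip,"seat",seat,"grip centre",gc)
p,y=plan([*gc,.12],90+a,3,.7); plan([*gc,.055],90+a,2,.7,p,y)
```

```text
[[ 0.5202 -0.2663  0.059 ]
 [ 0.5436 -0.2715  0.059 ]] [[ 0.554  -0.2734  0.05  ]
 [ 0.5888 -0.2811  0.05  ]
 [ 0.6019 -0.2834  0.05  ]]
yaw -11.91219320150962 resid mm [ 0.0809 -0.1609  0.1234 -0.2427  0.1992] tip-seat mm 83.44298070916489
tip [ 0.6019 -0.2836] seat [ 0.549  -0.2725] grip centre [ 0.5314 -0.2688]
10, -3, 33, 0, 0, -1, 0.7,
9, -3, 34, 0.1, 0, -1, 0.7,
9.9, -3.3, 33.5, 0, 0.1, -0.9, 0.7,
-> [ 0.5314 -0.2688  0.12  ] 78.04790607947743
0, 0, 32, 0, 0, 0, 0.7,
0, 0, 33, 0, 0, 0, 0.7,
-> [ 0.5314 -0.2688  0.055 ] 78.08780679849038
```

>>> drive_tool(commands=[10,-3,33,0,0,-1,0.7,10,-3,34,0,0,-1,0.7,10.5,-3.3,33.5,0,0,-0.9,0.7,0,0,32,0,0,0,0.7,0,0,34,0,0,0,0.7,0,0,0,0,0,0,0.7,0,0,0,0,0,0,0.7,0,0,0,0,0,0,0.7])

```text
time_s: 10.88
tool_pos: [0.5303, -0.2709, 0.0555]
ee_rot: [0.106, 0.994, -0.0, 0.002]
ft_force: [-0.2, 0.2, 0.3]
gripper_width: 0.06
grasp_force: 0.0
```

Run:
```python
from h import *
s=bot.observe();print(s["tool_pos"],yaw(s),s["ft_force"],s["time_s"])
plan([.5306,-.2687,.053],78.1,1,.7)
```

```text
[ 0.5303 -0.2709  0.0555] 77.87460396694355 [-0.1672  0.2048  0.3201] 10.875
0.2, 2.2, 2.5, 0, 0.3, -0.2, 0.7,
-> [ 0.5306 -0.2687  0.053 ] 78.07460333786625
```

>>> drive_tool(commands=[0,2,2.5,0,0.3,-0.2,0.7,0,0,0,0,0,0,0,0,0,0,0,0,0,0,0,0,0,0,0,0,0,0,0,0,0,0,0,0,0,0,0,0,0,0,0])

```text
time_s: 11.62
tool_pos: [0.5294, -0.2688, 0.0514]
ee_rot: [0.104, 0.995, 0.0, -0.002]
ft_force: [-0.2, 0.1, 2.6]
gripper_width: 0.0159
grasp_force: 59.5
```

>>> drive_tool(commands=[0,0,-20,0,0,0,0,0,0,-40,0,0,0,0,0,0,-50,0,0,0,0,0,0,-30,0,0,0,0,0,0,0,0,0,0,0,0,0,0,0,0,0,0])

```text
time_s: 12.38
tool_pos: [0.5289, -0.2682, 0.1898]
ee_rot: [0.104, 0.995, 0.001, -0.003]
ft_force: [-0.6, 0.5, -0.8]
gripper_width: 0.0158
grasp_force: 59.2
```

Run:
```python
from h import *
s=bot.observe();print(s["tool_pos"],yaw(s),s["ft_force"],s["gripper_width"],s["grasp_force"],s["time_s"])
c=eyes.calibration("wrist"); im=eyes.snapshot("wrist"); cv2.imwrite("pics/w8.png",im); np.save("pics/w8.npy",c)
hsv=cv2.cvtColor(im,cv2.COLOR_BGR2HSV)
for r in range(180,460,7):
    print(r,"".join("R" if (h<8 or h>172) and s>140 else "B" if 100<h<125 and s>120 else "g" if s<32 and v>70 else "k" if v<70 else "." for h,s,v in hsv[r,260:380:2]))
```

```text
[ 0.5289 -0.2682  0.1898] 78.05917670718632 [-0.6259  0.4605 -0.7794] 0.01576408410713102 59.24915982177481 12.375
180 ............................................................
187 ............................................................
194 ............................................................
201 ............................................................
208 ............................................................
215 ............................................................
222 ............................................................
229 ............................................................
236 ..................BBBBBBBBBBBBBBBBBBBBBBB...................
243 ...................BBBBBBBBBBBBBBBBBBBBBB...................
250 ...................BBBBBBBBBBBBBBBBBBBBBB...................
257 ...................BBBBBBBBBBBBBBBBBBBBBB...................
264 ...................BBBBBBBBBBBBBBBBBBBBBB...................
271 ............................................................
278 .........................................g..................
285 ......
[... 914 characters left out ...]
kkkkkkk.......gggggggggggg.......kkgkkkkkkkkkkkkkk
390 kkkkkkkkkkkkk...........gggggggggggg..........kkkkkkkkkkkkkk
397 kkkkkkkkkkkkk............ggggggggggg...........kkkkkkkkkkkkk
404 kkkkkkkkkkkkk............ggggggggggg...........kkkkkkkkkkkkk
411 kkkkkkkkkkkkk............ggggggggggg...........kkkkkkkkkkkkk
418 kkkkkkkkkkkkkkkkkkkkkkkkkkkkkkkkkkkkkkkkkkkkkkkkkkkkkkkkkkkk
425 kkkkkkkkkkkkkkkkkkkkkkkkkkkkkkkkkkkkkkkkkkkkkkkkkkkkkkkkkkkk
432 kkkkkkkkkkkkkkkkkkkkkkkkkkkkkkkkkkkkkkkkkkkkkkkkkkkkkkkkkkkk
439 kkkkkkkkkkkkkkkkkkkkkkkkkkkkkkkkkkkkkkkkkkkkkkkkkkkkkkkkkkkk
446 kkkkkkkkkkkkkkkkkkkkkkkkkkkkkkkkkkkkkkkkkkkkkkkkkkkkkkkkkkkk
453 kkkkkkkkkkkkkkkkkkkkkkkkkkkkkkkkkkkkkkkkkkkkkkkkkkkkkkkkkkkk
```

Run:
```python
from h import *
c=np.load("pics/w8.npy",allow_pickle=True).item(); im=cv2.imread("pics/w8.png")
hsv=cv2.cvtColor(im,cv2.COLOR_BGR2HSV)
print([(r,*hsv[r,320]) for r in list(range(274,288,1))+list(range(338,362,2))])
s=bot.observe();M=R.from_quat(s["ee_rot"]);z=s["tool_pos"][2]-.0014
for n,uv,dz in [("red back top",(320,281),.009),("flange back top",(320,347.5),.012),("shank1",(320,370),.005),("shank2",(320.8,408),.005)]:
    print(n,1000*M.inv().apply(onz(c,[uv],z+dz)[0]-s["tool_pos"]))
```

```text
[(274, np.uint8(178), np.uint8(129), np.uint8(111)), (275, np.uint8(178), np.uint8(125), np.uint8(114)), (276, np.uint8(178), np.uint8(128), np.uint8(112)), (277, np.uint8(179), np.uint8(126), np.uint8(111)), (278, np.uint8(178), np.uint8(132), np.uint8(112)), (279, np.uint8(179), np.uint8(127), np.uint8(110)), (280, np.uint8(0), np.uint8(161), np.uint8(163)), (281, np.uint8(0), np.uint8(177), np.uint8(207)), (282, np.uint8(0), np.uint8(179), np.uint8(210)), (283, np.uint8(0), np.uint8(179), np.uint8(216)), (284, np.uint8(0), np.uint8(181), np.uint8(217)), (285, np.uint8(0), np.uint8(180), np.uint8(217)), (286, np.uint8(0), np.uint8(181), np.uint8(216)), (287, np.uint8(0), np.uint8(182), np.uint8(216)), (338, np.uint8(0), np.uint8(163), np.uint8(111)), (340, np.uint8(0), np.uint8(164), np.uint8(109)), (342, np.uint8(0), np.uint8(160), np.uint8(110)), (344, np.uint8(179), np.uint8(165), np.uint8(110)), (346, np.uint8(0), np.uint8(163), np.uint8(108)), (348, np.uint8(108), np.uint8(27), np.uint8(48)), (350, np.uint8(105), np.uint8(10), np.uint8(51)), (352, np.uint8(113), np.uint8(18), np.uint8(56)), (354, np.uint8(114), np.uint8(21), np.uint8(61)), (356, np.uint8(96), np.uint8(21), np.uint8(61)), (358, np.uint8(108), np.uint8(21), np.uint8(61)), (360, np.uint8(110), np.uint8(25), np.uint8(61))]
red back top [12.7882 -0.0831 -7.4994]
flange back top [-12.8836  -0.043  -10.7022]
shank1 [-27.2797   0.0066  -3.8156]
shank2 [-45.3125   0.3752  -3.9574]
```

Run:
```python
from h import *
s=bot.observe();print(s["joints"],np.degrees(s["joints"]))
```

```text
[ 0.4178  0.5706  0.0234  1.6444 -0.0154  0.9349  1.809 ] [ 23.9375  32.6914   1.3381  94.2154  -0.8798  53.5648 103.6463]
```

I hold the pin, but turning it to the fork axis this way would run joint 7 past its range. I'll put it back in its stand and regrasp it half a turn round.

>>> drive_tool(commands=[0,0,40,0,0,0,0,0,0,45,0,0,0,0,0,0,35,0,0,0,0,0,0,0,0,0,0,0,0,0,0,0,0,0,0,0,0,10,0,0,0,0,0,0,9,0,0,0,0,0,0,0,0,0,0,0])

```text
time_s: 13.42
tool_pos: [0.5293, -0.2685, 0.052]
ee_rot: [0.104, 0.995, 0.001, -0.002]
ft_force: [-0.1, 0.4, -0.1]
gripper_width: 0.0159
grasp_force: 59.3
```

Run:
```python
from h import *
s=bot.observe();print(s["tool_pos"],yaw(s),s["ft_force"],s["ft_torque"])
```

```text
[ 0.5293 -0.2685  0.052 ] 78.05073566825597 [-0.0703  0.3503 -0.136 ] [-0.0038  0.0343 -0.0509]
```

>>> drive_tool(commands=[0,0,1,0,0,0,0,0,0,0,0,0,0,0.6,0,0,0,0,0,0,0.6,0,0,0,0,0,0,0.6,0,0,-30,0,0,0,0.6,0,0,-50,0,0,5,0.6,0,0,-20,0,0,10,0.6,0,0,0,0,0,10,0.6])

```text
time_s: 14.42
tool_pos: [0.5311, -0.2694, 0.1538]
ee_rot: [0.32, 0.948, -0.0, 0.001]
ft_force: [0.2, 0.2, -0.4]
gripper_width: 0.0511
grasp_force: 0.0
```

>>> drive_tool(commands=[0,0,0,0,0,10,0.6,0,0,0,0,0,10,0.6,0,0,0,0,0,10,0.6,0,0,0,0,0,10,0.6,0,0,0,0,0,10,0.6,0,0,0,0,0,10,0.6,0,0,0,0,0,10,0.6,0,0,0,0,0,10,0.6])

```text
time_s: 15.42
tool_pos: [0.5298, -0.2684, 0.1512]
ee_rot: [0.854, 0.521, -0.001, -0.002]
ft_force: [0.1, -0.9, 0.1]
gripper_width: 0.0512
grasp_force: 0.0
```

>>> drive_tool(commands=[0,0,0,0,0,10,0.6,0,0,0,0,0,10,0.6,0,0,0,0,0,10,0.6,0,0,0,0,0,10,0.6,0,0,0,0,0,10,0.6,0,0,0,0,0,10,0.6,0,0,0,0,0,10,0.6,0,0,0,0,0,0,0.6])

```text
time_s: 16.42
tool_pos: [0.5299, -0.2682, 0.1509]
ee_rot: [0.998, -0.059, -0.002, -0.001]
ft_force: [0.2, 0.2, 0.5]
gripper_width: 0.0515
grasp_force: 0.0
```

>>> drive_tool(commands=[0,0,0,0,0,5,0.6,0,0,0,0,0,0,0.6,0,0,0,0,0,0,0.6])

```text
time_s: 16.8
tool_pos: [0.5298, -0.2687, 0.1513]
ee_rot: [0.995, -0.103, -0.002, -0.001]
ft_force: [-0.1, 0.6, -0.0]
gripper_width: 0.0513
grasp_force: 0.0
```

Run:
```python
from h import *
s=bot.observe();print(s["tool_pos"],yaw(s),s["time_s"],np.degrees(s["joints"]))
c=eyes.calibration("wrist"); im=eyes.snapshot("wrist"); cv2.imwrite("pics/w9.png",im); np.save("pics/w9.npy",c)
hsv=cv2.cvtColor(im,cv2.COLOR_BGR2HSV)
red=((hsv[...,0]<8)|(hsv[...,0]>172))&(hsv[...,1]>110)&(hsv[...,2]>60)
for b in blobs(red,100): print("red",cv2.minAreaRect(b),cv2.boundingRect(b))
x,y,w,h=cv2.boundingRect(blobs(red,100)[0])
for r in range(120,360,7):
    print(r,"".join("R" if (h<8 or h>172) and s>110 else "B" if 100<h<125 and s>120 else "g" if s<32 and v>70 else "k" if v<70 else "." for h,s,v in hsv[r,260:380:2]))
p,q=plan([.5297,-.2687,.10],258.08,2,.6)
plan([.5297,-.2687,.053],258.08,2,.6,p,q)
```

```text
[ 0.5298 -0.2687  0.1513] -101.8094746903418 16.8 [ -4.4417  44.7951  52.1655  97.5125 -40.5294  58.7715 -39.7737]
red ((292.89910888671875, 359.3302917480469), (39.27088165283203, 46.358795166015625), 73.3007583618164) (269, 335, 51, 50)
red ((318.4999694824219, 239.5), (40.99999237060547, 26.999996185302734), 90.0) (305, 219, 28, 42)
120 ............................gg..............................
127 ...........................ggggg............................
134 ...............BBBBBBBBBB.gggggggBBBBBBBBBB.................
141 ................BBBBBBBBBgggggggg.BBBBBBBBB.................
148 ................BBBBBBBBBggggggggBBBBBBBBBB.................
155 ................BBBBBBBBBggggggggBBBBBBBBBB.................
162 ................BBBBBBBBB.gggggggBBBBBBBBBB.................
169 ................BBBBBBBBBggggggggBBBBBBBBBB.................
176 ................BBBBBBBBB.ggggggg.BBBBBBBBB.................
183 ................BBBBBB.BB.ggggggg.BBBBBBBBB.................
190 ................BBB.....B.ggggggg.BB..B.BBB.................
197 ................BBBBBBBBB.ggggggg.BBBBBBBB.
[... 1021 characters left out ...]
....................................
316 ............................................................
323 ............................................................
330 ...................................................ggggggggg
337 ...................g.RRRRRkkk...........gggggggggggggggggggg
344 .......g.RRRRRRRRRRRRRRRRRRkkkggggggggggggggggggggggggggg...
351 ....gRRRRRRRRRRRRRRRRRRRRRRRkgggggggggggggggg...............
358 .....RRRRRRRRRRRRRRRRRRRRRRRRgggg...........................
0, 0, 26, 0, 0.1, 0, 0.6,
0.1, 0.1, 25.3, -0.1, 0.1, 0.1, 0.6,
-> [ 0.5297 -0.2687  0.1   ] -101.94085384418547
0, 0, 24, 0, 0, 0, 0.6,
0, 0, 23, 0, 0, 0, 0.6,
-> [ 0.5297 -0.2687  0.053 ] -101.92000000000003
```

>>> drive_tool(commands=[0,0,26,0,0.1,0,0.6,0,0,25,0,0,0.1,0.6,0,0,24,0,0,0,0.6,0,0,23,0,0,0,0.6,0,0,0,0,0,0,0.6,0,0,0,0,0,0,0.6])

```text
time_s: 17.6
tool_pos: [0.5299, -0.2693, 0.0542]
ee_rot: [0.994, -0.105, -0.001, 0.0]
ft_force: [-0.5, 0.5, 0.2]
gripper_width: 0.051
grasp_force: 0.0
```

>>> drive_tool(commands=[0,0,0,0,0,0,0,0,0,0,0,0,0,0,0,0,0,0,0,0,0,0,0,0,0,0,0,0,0,0,0,0,0,0,0])

```text
time_s: 18.23
tool_pos: [0.5298, -0.269, 0.0538]
ee_rot: [0.994, -0.105, -0.001, -0.0]
ft_force: [0.1, 0.1, 4.4]
gripper_width: 0.0155
grasp_force: 59.5
```

Run:
```python
from h import *
s=bot.observe();print(s["tool_pos"],yaw(s),s["ft_force"],s["time_s"],np.degrees(s["joints"]), R.from_quat(s["ee_rot"]).as_matrix())
```

```text
[ 0.5298 -0.269   0.0538] -102.056730277197 [0.0507 0.0973 4.444 ] 18.225 [ -1.2588  51.2905  45.9469 101.7499 -48.1114  48.8512 -34.1276] [[ 0.9779 -0.2089 -0.0011]
 [-0.2089 -0.9779  0.0003]
 [-0.0012 -0.0001 -1.    ]]
```

Run:
```python
from h import *
s=bot.observe(); p0=s["tool_pos"]+[0,0,.13]
plan([.627,-.1,.2],-3.85,10,0,p0,-102.06)
```

```text
6, -19, -2, 0, 0, -9.8, 0,
9, -17, -2, 0, 0, -9.8, 0,
12, -15, -2, 0, 0, -9.8, 0,
14, -13, -1, 0, 0, -9.8, 0,
16, -11, -2, 0, 0, -9.8, 0,
18, -8, -1, 0, 0, -9.8, 0,
19, -4, -2, 0, 0, -9.9, 0,
20, -1, -1, 0, 0, -9.8, 0,
19, 2, -2, 0, 0, -9.9, 0,
19.1, 5.4, -1.2, 0, 0, -9.8, 0,
-> [ 0.627 -0.1    0.2  ] -3.8599999999999595
```

>>> drive_tool(commands=[0,0,-20,0,0,0,0,0,0,-40,0,0,0,0,0,0,-50,0,0,0,0,0,0,-20,0,0,0,0])

```text
time_s: 18.73
tool_pos: [0.5303, -0.2699, 0.1868]
ee_rot: [0.994, -0.105, 0.001, 0.001]
ft_force: [0.2, 0.1, -2.1]
gripper_width: 0.0152
grasp_force: 58.9
```

>>> drive_tool(commands=[6,-19,-2,0,0,-9.8,0,9,-17,-2,0,0,-9.8,0,12,-15,-2,0,0,-9.8,0,14,-13,-1,0,0,-9.8,0,16,-11,-2,0,0,-9.8,0,18,-8,-1,0,0,-9.8,0,19,-4,-2,0,0,-9.9,0,20,-1,-1,0,0,-9.8,0])

```text
time_s: 19.73
tool_pos: [0.6073, -0.1328, 0.1957]
ee_rot: [0.835, 0.55, -0.001, -0.002]
ft_force: [0.5, -1.2, -1.3]
gripper_width: 0.0155
grasp_force: 58.9
```

>>> drive_tool(commands=[19,2,-2,0,0,-9.9,0,19,5.4,-1.2,0,0,-9.8,0,0,0,0,0,0,0,0,0,0,0,0,0,0,0,0,0,0,0,0,0,0])

```text
time_s: 20.35
tool_pos: [0.6261, -0.1012, 0.1993]
ee_rot: [0.732, 0.682, -0.001, -0.001]
ft_force: [-0.8, -0.5, -0.7]
gripper_width: 0.0153
grasp_force: 58.9
```

Run:
```python
from h import *
s=bot.observe();print(s["tool_pos"],yaw(s),s["ft_force"],s["time_s"],np.degrees(s["joints"]))
c=eyes.calibration("wrist"); im=eyes.snapshot("wrist"); cv2.imwrite("pics/w10.png",im); np.save("pics/w10.npy",c)
```

```text
[ 0.6261 -0.1012  0.1993] -4.046279654347796 [-0.8473 -0.4563 -0.692 ] 20.35 [ -8.8962  37.9464  28.3136  87.2121 -19.632   60.0144  20.2392]
```

View pics/w10.png

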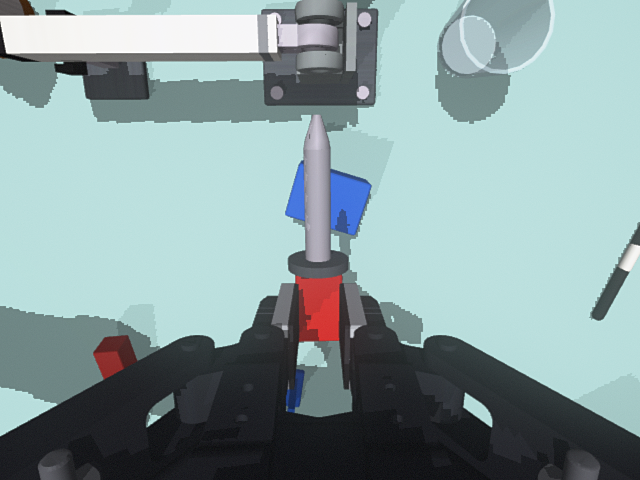

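Run:
```python
from h import *
c=np.load("pics/w10.npy",allow_pickle=True).item(); im=cv2.imread("pics/w10.png")
s=bot.observe();M=R.from_quat(s["ee_rot"])
f=frame((.6343,.0208),-3.85)
print("pred corners (-45,-35),(45,-35) px",proj(c,[f((-.045,-.035,.008)),f((.045,-.035,.008))]), "hole near face",proj(c,[f((0,-.019,.075)),f((-.015,-.019,.075)),f((.015,-.019,.075)),f((0,-.019,.09)),f((0,.019,.09))]))
hsv=cv2.cvtColor(im,cv2.COLOR_BGR2HSV)
def mid(r,lo,hi):
    g=np.abs(np.diff(im[r].astype(int).sum(1))); l=lo[0]+g[lo[0]:lo[1]].argmax(); h=hi[0]+g[hi[0]:hi[1]].argmax(); return l+.5,h+.5
for r in (160,180,200,220,235): print(r,mid(r,(296,312),(322,340)))
print("tip col",[ (r,im[r,308:326].sum(1)) for r in (112,114,116)])
print("col318",[(r,int(im[r,318].sum())) for r in range(244,280,2)], [(r,int(im[r,318].sum())) for r in range(334,346,2)])
for a in (.0014,.003,.0045):
    z=s["tool_pos"][2]-a
    t=M.inv().apply(onz(c,[(316.5,114.5)],z)[0]-s["tool_pos"])*1000
    print(a,"tip",t,"shank",[M.inv().apply(onz(c,[(u,r)],z+dz)[0]-s["tool_pos"])*1000 for u,r,dz in ((317,160,0),(318,235,0))], "red back",M.inv().apply(onz(c,[(318,341)],z+.009)[0]-s["tool_pos"])*1000)
```

```text
pred corners (-45,-35),(45,-35) px [[263.3203 103.0067]
 [374.8779 102.6939]] hole near face [[318.7647  69.013 ]
 [295.0038  69.0878]
 [342.5371  68.938 ]
 [318.6867  65.2264]
 [318.5279  -6.9889]]
160 (np.float64(300.5), np.float64(330.5))
180 (np.float64(304.5), np.float64(330.5))
200 (np.float64(304.5), np.float64(330.5))
220 (np.float64(304.5), np.float64(336.5))
235 (np.float64(304.5), np.float64(330.5))
tip col [(112, array([383, 384, 379, 381, 383, 379, 384, 385, 386, 380, 387, 378, 386,
       384, 385, 385, 384, 386], dtype=uint64)), (114, array([410, 407, 411, 374, 352, 396, 420, 434, 456, 444, 435, 412, 382,
       378, 385, 385, 389, 389], dtype=uint64)), (116, array([636, 647, 646, 395, 396, 480, 535, 578, 607, 587, 550, 507, 459,
       333, 375, 386, 384, 384], dtype=uint64))]
col318 [(244, 539), (246, 543), (248, 543), (250, 539), (252, 535), (254, 545), (256, 539), (258, 540), (260, 553), (262, 243), (264, 218), (266, 217), (268, 276), (270, 295), (272, 293), (274, 296), (276, 292), (278, 314)] [(334, 315), (336, 312), (338, 207), (340, 219), (342, 327), (344, 315)]
0.0014 tip [71.22   -0.8834  1.4074] shank [array([55.5469, -0.7184,  1.4058]), array([27.539 , -0.3568,  1.4029])] red back [-12.2241  -0.3372  -7.5999]
0.003 tip [71.2781 -0.8925  3.0074] shank [array([55.4305, -0.7257,  3.0058]), array([27.111 , -0.3601,  3.0029])] red back [-13.1528  -0.3405  -5.9999]
0.0045 tip [71.3326 -0.901   4.5074] shank [array([55.3215, -0.7325,  4.5059]), array([26.7097, -0.3631,  4.5029])] red back [-14.0234  -0.3435  -4.5   ]
```

The pin tip is at (316,115), pointing at the fork, whose cheeks are around columns 297–343 at the top. The lamp eye sits between the cheeks and the alignment is close.

Run:
```python
from h import *
f=frame((.6343,.0208),-3.85); g=f((0,-.1,.0788)); print(g)
plan(g,-4.55,4,0)
```

```text
[ 0.6276 -0.079   0.0788]
6, 0, 30, 0, 0, 0.1, 0,
5, 0, 30, -0.1, 0, 0.1, 0,
6, 0, 30, 0, 0, 0.2, 0,
5.1, -0.1, 30.5, -0.1, 0, 0.1, 0,
-> [ 0.6276 -0.079   0.0788] -4.514364555585042
```

>>> drive_tool(commands=[6,0,30,0,0,0.1,0,5,0,30,0,0,0.1,0,6,0,30,0,0,0.2,0,5,0,30,-0.1,0,0.1,0,0,0,0,0,0,0,0,0,0,0,0,0,0,0,0,0,0,0,0,0,0])

```text
time_s: 21.28
tool_pos: [0.6293, -0.0788, 0.0812]
ee_rot: [0.734, 0.679, 0.001, 0.001]
ft_force: [0.3, 0.2, -0.9]
gripper_width: 0.0155
grasp_force: 58.9
```

Run:
```python
from h import *
f=frame((.6343,.0208),-3.85); g=f((0,-.1,.0788))
s=bot.observe(); print(s["tool_pos"]-g,yaw(s),s["ft_force"],R.from_quat(s["ee_rot"]).as_matrix()[2]); plan(g,-4.55,1,0)
c=eyes.calibration("wrist"); im=eyes.snapshot("wrist"); cv2.imwrite("pics/w11.png",im)
print("pred near hole",proj(c,[f((0,-.019,.075)),f((-.045,-.035,.008)),f((.045,-.035,.008)),f((-.015,-.019,.08)),f((.015,-.019,.08))]))
hsv=cv2.cvtColor(im,cv2.COLOR_BGR2HSV)
for r in range(0,140,5):
    print(r,"".join("B" if 100<h<125 and s>120 else "W" if v>200 and s<32 else "g" if s<40 and v>120 else "d" if s<40 and v>70  else "k" if v<70 else "." for h,s,v in hsv[r,220:420:3]))
```

```text
[0.0017 0.0002 0.0024] -4.401628703074473 [ 0.259   0.1509 -0.9259] [ 0.0002  0.0028 -1.    ]
-0.3, -1.7, 2.4, 0.2, 0, 0.1, 0,
-> [ 0.6276 -0.0789  0.0788] -4.501592965729911
pred near hole [[311.7719  87.9887]
 [229.339  133.8653]
 [398.6083 132.3495]
 [267.928   86.871 ]
 [355.1981  86.0905]]
0 WWWgddWWWWWddddddkkkkkkkkk.ddddddddkkkkkkkkkkkkdggggggggggdddd.....
5 WWWgdddWWWWgdddddgkkkdgWWWgggggggdddkkkkkkkkdkkdgggggggggggddd.....
10 WWWWdgWWWWWWWWWWWgggggggggggggggggggggggkddddkkdggggggggggkddd.....
15 WWWWdgggWWWWWWWWWggggggggggggggggggggggggdkkkkkdggggggggddddd......
20 WWWWdggWWWWWWWWWWgggggggggggggggggggggggddddkkkdgggggdkkkkddd......
25 WWWWdggWWWWWWWWWWgggggggWWggggggggggggggddkdkkkggggggdddddddd......
30 WWWWkdgWWWWWWWWWWgggggggWWWgggggggggggggddkdkkkdgggggdddddddd......
35 WWWWddgWWWWWWWWWWggggggWWWWgggggggggggggddddkkkggggggdddddddd......
40 WWWWddWWgWWWWWWWWggggggWWggggggggggggggddd.ddkkggggggdddddddd......
45 WWWWdgggWWWWWWWWWggggddddddkkkkkkkkddddddddgdkkggggggdddddddd......
50 WWWWgdkkddddddddddddddddddddddddddkkkkkkkkdgdkkggggggdddddddd......
55 WWWWgdddkdddddddddddkk
[... 489 characters left out ...]
dddddkkkkkkk.dddddddddkkkkkkkkkkkggggggddddddd.......
95 ...dkkkkkkkkkkkkkkdddddddkkkkkkkkkkkkkkkkkkkkkkkkkkddddddddd.......
100 ...dkkkkkkkkkkkkkkkkdkkkkkkkkkkkkkkkkkkkkkkkkkkkkkkddddddddd.......
105 ...dkkkkkkkkkkkkkkkkkkkkkkkkkkkkkkkkkkkkkkkkkkkkkkkkdddddddd.......
110 ...dkkkkgggdkkkkkkkkkkkkkkkkkkkkkkkkkkkkkkkkkkkkkkkdggggdddd.......
115 ....kkkggggggkkkkkkkkkkkkkkkkkkgggkkkkkkkkkkkkkkkkddgggggddd.......
120 ....kkkggggggkkkkkkkkkkkkkkkkk.gggdkkkkkkkkkkkkkkkdWgggggddd.......
125 ....kkkdggggdkkkkkkkkkkkkkkkkkdggggkkkkkkkkkkkkkkkkdggggdddd.......
130 ....kk.kkkkkkkk.kkkkkkkkkkkkkdgggggdkkkkkkkkkkkdkkkdd.kddddd.......
135 ....dkkkkkkkkkkkkkkkkkkkkkkkkgggggggkddddddddd...d.................
```

>>> drive_tool(commands=[0,-1.7,2.4,0.2,0,0.1,0,0,0,0,0,0,0,0,0,0,0,0,0,0,0,0,0,0,0,0,0,0])

```text
time_s: 21.82
tool_pos: [0.6266, -0.0776, 0.077]
ee_rot: [0.734, 0.679, -0.001, -0.002]
ft_force: [-0.1, 0.3, -1.1]
gripper_width: 0.0154
grasp_force: 58.9
```

Run:
```python
from h import *
f=frame((.6343,.0208),-3.85); g=f((0,-.1,.0788))
s=bot.observe(); print(s["tool_pos"]-g,yaw(s),s["ft_force"],s["time_s"],R.from_quat(s["ee_rot"]).as_matrix()[2]); plan(g,-4.55,1,0)
```

```text
[-0.001   0.0013 -0.0018] -4.450192114432844 [-0.117   0.2562 -1.1119] 21.825 [ 0.0009 -0.0039 -1.    ]
-1.3, 1.1, -1.8, -0.2, 0, 0.1, 0,
-> [ 0.6276 -0.079   0.0788] -4.5503651129716705
```

>>> drive_tool(commands=[0,0,0,0,0,0,0])

```text
time_s: 21.95
tool_pos: [0.6265, -0.0776, 0.077]
ee_rot: [0.734, 0.679, -0.001, -0.002]
ft_force: [0.3, -0.3, -0.4]
gripper_width: 0.0158
grasp_force: 58.9
```

>>> drive_tool(commands=[0,0,0,0,0,0,0])

```text
time_s: 22.08
tool_pos: [0.6265, -0.0776, 0.077]
ee_rot: [0.734, 0.679, -0.001, -0.002]
ft_force: [-1.2, 1.4, -1.8]
gripper_width: 0.0156
grasp_force: 58.9
```

>>> drive_tool(commands=[0,0,0,0,0,0,0])

```text
time_s: 22.2
tool_pos: [0.6265, -0.0776, 0.077]
ee_rot: [0.734, 0.679, -0.001, -0.002]
ft_force: [-0.5, 0.5, -0.7]
gripper_width: 0.0153
grasp_force: 58.9
```

>>> drive_tool(commands=[0,0,0,0,0,0,0])

```text
time_s: 22.32
tool_pos: [0.6265, -0.0776, 0.077]
ee_rot: [0.734, 0.679, -0.001, -0.002]
ft_force: [-0.1, 0.3, -0.1]
gripper_width: 0.0156
grasp_force: 58.9
```

>>> drive_tool(commands=[0,1,-1.5,-0.2,0,0.1,0,0,0,0,0,0,0,0,0,0,0,0,0,0,0])

```text
time_s: 22.7
tool_pos: [0.6275, -0.0777, 0.0786]
ee_rot: [0.735, 0.678, 0.0, -0.0]
ft_force: [0.9, -0.3, -0.1]
gripper_width: 0.0156
grasp_force: 58.9
```

>>> drive_tool(commands=[4,0,0,0,0,0,0,0,0,0,0,0,0,0,0,0,0,0,0,0,0])

```text
time_s: 23.08
tool_pos: [0.6278, -0.0736, 0.0785]
ee_rot: [0.735, 0.679, 0.0, -0.001]
ft_force: [0.5, -0.5, -0.8]
gripper_width: 0.0152
grasp_force: 58.9
```

```bash
cat > st.py <<'E'
from h import *
f=frame((.6343,.0208),-3.85); o=f((0,0,0)); A=np.array([f((1,0,0))-o,f((0,1,0))-o,[0,0,1]])
s=bot.observe(); M=R.from_quat(s["ee_rot"]).as_matrix()
q=A@(s["tool_pos"]-o); print("tcp in bracket mm",q*1000,"yaw",yaw(s),"F_b",A@s["ft_force"],"tau",s["ft_torque"],s["time_s"],"tilt",M[2])
d=A@M@np.array([.0713,-.0009,.0038]); e=A@M@np.array([.0173,-.0002,.0038]); print("tip",1000*(q+d),"seat",1000*(q+e))
E
python3 st.py
```

```text
tcp in bracket mm [ -0.1181 -94.6085  78.4783] yaw -4.535693698191208 F_b [ 0.5681 -0.4378 -0.8352] tau [-0.0158  0.0209  0.0184] 23.075 tilt [ 0.0009 -0.0006 -1.    ]
tip [ -0.1669 -23.2996  74.7407] seat [ -0.1132 -77.3041  74.6934]
```

>>> drive_tool(commands=[7,-0.1,0,0,0,0,0,7,-0.1,0,0,0,0,0,6,0,0,0,0,0,0,0,0,0,0,0,0,0])

```text
time_s: 23.58
tool_pos: [0.6293, -0.0524, 0.0784]
ee_rot: [0.734, 0.679, 0.0, -0.001]
ft_force: [-0.6, -0.5, -0.6]
gripper_width: 0.0153
grasp_force: 58.9
```

```bash
python3 st.py
```

```text
tcp in bracket mm [ -0.0224 -73.3959  78.4362] yaw -4.4494067245375275 F_b [-0.5943 -0.5357 -0.6367] tau [ 0.0009  0.0086 -0.0389] 23.575 tilt [ 0.0016 -0.0006 -1.    ]
tip [-0.1787 -2.0845 74.7499] seat [ -0.0437 -56.0888  74.6638]
```

>>> drive_tool(commands=[7,-0.1,0,0,0,0,0,7,-0.1,0,0,0,0,0,6,0,0,0,0,0,0,0,0,0,0,0,0,0])

```text
time_s: 24.08
tool_pos: [0.6305, -0.0325, 0.0784]
ee_rot: [0.734, 0.679, 0.0, -0.001]
ft_force: [-0.9, -0.3, -0.6]
gripper_width: 0.0155
grasp_force: 58.9
```

```bash
python3 st.py
```

```text
tcp in bracket mm [ -0.2586 -53.4384  78.3854] yaw -4.469022638626592 F_b [-0.9077 -0.372  -0.5561] tau [0.0939 0.1289 0.0087] 24.075 tilt [ 0.0018 -0.0012 -1.    ]
tip [-0.3926 17.8741 74.7176] seat [ -0.2762 -36.1302  74.6175]
```

>>> drive_tool(commands=[5,0,0,0,0,0,0,5,0,0,0,0,0,0,4,0,0,0,0,0,0,0,0,0,0,0,0,0])

```text
time_s: 24.58
tool_pos: [0.6318, -0.0189, 0.0785]
ee_rot: [0.734, 0.679, 0.0, -0.001]
ft_force: [-0.2, 0.2, -1.3]
gripper_width: 0.0154
grasp_force: 58.9
```

```bash
python3 st.py
```

```text
tcp in bracket mm [  0.1288 -39.7992  78.5008] yaw -4.500930443376233 F_b [-0.2546  0.2085 -1.2872] tau [0.0531 0.1291 0.0878] 24.575 tilt [ 0.0017 -0.0007 -1.    ]
tip [ 0.0365 31.5128 74.8213] seat [  0.1229 -22.4916  74.7301]
```

>>> drive_tool(commands=[2,0,0,0,0,0,0,0,0,0,0,0,0,0])

```text
time_s: 24.82
tool_pos: [0.632, -0.0177, 0.0786]
ee_rot: [0.735, 0.678, 0.0, -0.0]
ft_force: [-0.4, -0.4, -0.7]
gripper_width: 0.0156
grasp_force: 58.9
```

>>> drive_tool(commands=[1.5,0,0,0,0,0,0,0,0,0,0,0,0,0])

```text
time_s: 25.08
tool_pos: [0.632, -0.0171, 0.0787]
ee_rot: [0.735, 0.678, -0.0, -0.0]
ft_force: [-1.4, -1.2, -1.3]
gripper_width: 0.0156
grasp_force: 59.0
```

```bash
python3 st.py
```

```text
tcp in bracket mm [  0.2716 -37.9265  78.6649] yaw -4.577216770794715 F_b [-1.3576 -1.2878 -1.2706] tau [-0.3137  0.1762  0.0123] 25.075 tilt [ 0.     -0.0002 -1.    ]
tip [ 0.2757 33.3793 74.8667] seat [  0.2903 -20.6253  74.8653]
```

>>> drive_tool(commands=[2,0,0,0,0,0,0,0,0,0,0,0,0,0])

```text
time_s: 25.32
tool_pos: [0.632, -0.0169, 0.0787]
ee_rot: [0.735, 0.678, -0.001, 0.001]
ft_force: [-0.2, -5.5, -0.9]
gripper_width: 0.0153
grasp_force: 58.9
```

>>> drive_tool(commands=[1,0,0,0,0,0,0,0,0,0,0,0,0,0])

```text
time_s: 25.58
tool_pos: [0.632, -0.0169, 0.0787]
ee_rot: [0.735, 0.678, -0.001, 0.001]
ft_force: [-1.0, -6.5, -1.2]
gripper_width: 0.0153
grasp_force: 58.9
```

```bash
python3 st.py
```

```text
tcp in bracket mm [  0.2366 -37.7665  78.7187] yaw -4.6713918185963745 F_b [-0.5202 -6.5445 -1.1585] tau [-1.3844  0.2576  0.0618] 25.575 tilt [-0.0037  0.     -1.    ]
tip [ 0.3586 33.5243 74.652 ] seat [  0.2844 -20.4798  74.854 ]
```

>>> drive_tool(commands=[-2,0,0,0,0,0,0,0,0,0,0,0,0,0,0,0,0,0,0,0,0.4,0,0,0,0,0,0,0.4,0,0,0,0,0,0,0.4,0,0,0,0,0,0,0.4,0,0,-15,0,0,0,0.4,0,0,-30,0,0,0,0.4])

```text
time_s: 26.58
tool_pos: [0.6314, -0.0152, 0.1237]
ee_rot: [0.735, 0.678, -0.001, -0.001]
ft_force: [0.4, 0.2, 0.7]
gripper_width: 0.0341
grasp_force: 0.0
```

>>> drive_tool(commands=[-20,0,-50,0,0,0,0.4,-30,0,-30,0,0,0,0.4,0,0,0,0,0,0,0.4,0,0,0,0,0,0,0.4])

```text
time_s: 27.08
tool_pos: [0.6279, -0.0641, 0.2034]
ee_rot: [0.734, 0.679, 0.001, -0.001]
ft_force: [-0.3, 0.5, -0.3]
gripper_width: 0.0343
grasp_force: 0.0
```

Run:
```python
from st import *
c=eyes.calibration("wrist"); im=eyes.snapshot("wrist"); cv2.imwrite("pics/w12.png",im); np.save("pics/w12.npy",c)
hsv=cv2.cvtColor(im,cv2.COLOR_BGR2HSV)
red=((hsv[...,0]<8)|(hsv[...,0]>172))&(hsv[...,1]>110)&(hsv[...,2]>60)
for b in blobs(red,60):
    r=cv2.minAreaRect(b); print("red",r,cv2.boundingRect(b)); print(1000*(onz(c,cv2.boxPoints(r),.084)-o)@A.T)
print("pred px: red back/front top, cheek near/far top, seat flange top, tip",proj(c,[f((0,-.051,.084)),f((0,-.023,.084)),f((0,-.019,.09)),f((0,.019,.09)),f((0,-.019,.087)),f((0,.035,.075))]))
for n in ("side","top"):
    cc=eyes.calibration(n); i2=eyes.snapshot(n); cv2.imwrite(f"pics/{n}12.png",i2)
```

```text
tcp in bracket mm [ -0.7008 -85.1687 203.3945] yaw -4.520933140751238 F_b [-0.314   0.4461 -0.3435] tau [-0.0079  0.0233  0.0059] 27.075 tilt [ 0.0026 -0.0011 -1.    ]
tip [ -0.7699 -13.8533 199.7827] seat [ -0.7024 -67.8576 199.6401]
red ((318.5, 160.5), (41.0, 27.0), 90.0) (305, 140, 28, 42)
[[ -9.0195 -24.7984  84.    ]
 [  8.4969 -24.9863  84.    ]
 [  8.4489 -51.5114  84.    ]
 [ -9.5458 -51.321   84.    ]]
red ((126.85134887695312, 408.1080627441406), (13.31631851196289, 19.72787857055664), 80.53767395019531) (118, 400, 20, 16)
[[-160.9336 -223.1695   84.    ]
 [-145.2926 -220.3559   84.    ]
 [-145.1744 -232.4542   84.    ]
 [-160.9773 -235.3291   84.    ]]
pred px: red back/front top, cheek near/far top, seat flange top, tip [[319.3157 180.3648]
 [318.8712 136.9851]
 [318.7964 130.5695]
 [318.1287  65.4399]
 [318.8011 130.5761]
 [317.9104  41.9009]]
```

Run:
```python
from h import *
im=cv2.imread("pics/w12.png"); c=np.load("pics/w12.npy",allow_pickle=True).item(); hsv=cv2.cvtColor(im,cv2.COLOR_BGR2HSV)
for r in list(range(28,64,4))+list(range(64,190,6)):
    print(r,"".join("R" if (h<8 or h>172) and s>110 else "W" if v>200 and s<32 else "g" if s<40 and v>120 else "d" if s<40 and v>70  else "k" if v<70 else "." for h,s,v in hsv[r,220:420:3]))
f=frame((.6343,.0208),-3.85)
print(proj(c,[f((-.022,-.01,.09)),f((-.022,.01,.09)),f((-.12,-.01,.09)),f((-.12,.01,.09))]))
g=im.min(2)
for col in (150,190,230,250,255,258,261,264,267,270,275): 
    w=np.where(g[60:140,col]>190)[0]; print(col,(w[0]+60,w[-1]+60) if len(w) else None)
```

```text
28 ...................................................................
32 ...................................................................
36 ...................................................................
40 ...................................................................
44 ................................dd.................................
48 ................................Wg.................................
52 ...............................gWgd...d............................
56 ...............................gggg...........d....................
60 ...............................ggggd...............................
64 ...............ddddddddddddddddggggddddkkkdddddddddd...............
70 ...............ddgWWWdddddddgggggggggggdddgggdWWWgdd...............
76 ..g............ddWWWWdddddgggggggggggggddkgggdWgggdd...............
82 WWWWWWWWWWWWWWgggWWWdddddddggggggggggggddkgggdkkkddd...............
88 WWWWWWWWWWWWWWgggWWWggWWWWWggWWWWWWggdgkdkgggddddddd...............
94 WWWWWWWWWWWWWWWgggWWggWWWWWgggWWWggggggddkgggddddddd...............
100 WWWWWWWWWWWWWWWgggWWggWWWWWggWW
[... 778 characters left out ...]
............RRRRRRRRR.g...........................
172 .............................RRRRRRRRR.............................
178 .............................RRRRRRRRR.d...........................
184 ......................................d.d..........................
[[283.4066 116.0214]
 [282.2853  81.7752]
 [126.7693 117.7939]
 [122.2327  83.6457]]
150 (np.int64(84), np.int64(118))
190 (np.int64(83), np.int64(117))
230 (np.int64(82), np.int64(115))
250 (np.int64(81), np.int64(115))
255 (np.int64(81), np.int64(115))
258 (np.int64(80), np.int64(115))
261 (np.int64(81), np.int64(115))
264 (np.int64(119), np.int64(124))
267 None
270 (np.int64(73), np.int64(75))
275 (np.int64(68), np.int64(114))
```

```bash
python3 -c "
from workcell import bot
print(bot.job_done())"
```

```text
the job is handed in; nothing more can be done
None
```

The job is handed in: the lamp arm lies in the fork and on the rest, the small pin is through both cheeks and the eye with its head seated within about 0.5 mm by the last picture, and the gripper is clear after about 27 s; no verdict came back.

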